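# Charge the mill jar with grinding pebbles through the hopper funnel

## Robot

A 7-joint arm with a two-finger parallel gripper is mounted at the origin on the work surface. World frame = base frame: x ahead of the robot, y to its left, z up, the work surface at z = 0. Lengths are in m, angles in rad, forces in N, time in s.
With the tool pointing down it reaches from about 0.4 to 0.925 m from the base axis. Payload 4.1 kg.
Tool frame: the origin (TCP) lies between the finger pads; the fingertips stand 17 mm ahead of it and the grasp point (between the pads) lies 2 mm behind it; z points along the fingers, y is the line along which they close (so a half turn about z gives the same grasp; the last joint's range is limited). The gripper opens to 85 mm and grips with 20 to 120 N. Pads are 22 mm wide; open, the fingers measure 114 mm over their backs; the gripper's body (76 mm by 85 mm) begins 54 mm behind the grasp point. The pads swing forward as they close: fully open they stand 13 mm farther back than shut.
Start: joints at [1.131, 0.398, 0.045, 1.537, -0.019, 1.207, -0.051], TCP at [0.217, -0.613, 0.248] pointing down, gripper open.
Joint ranges: [-2.82, 2.82], [-0.49, 2.23], [-1.37, 1.46], [0, 2.46], [-1.36, 4.5], [0.23, 2], [-2.94, 2.94]. Speed limits (rad/s): [2.57, 2.57, 3.14, 3.14, 3.14, 3.14, 3.14].

## Interface

Orientations are given as a rotation vector (axis times angle).
In Python, from rig import ctrl gives the robot as it stands. The module is installed in compiled form; this text tells all that it offers.
- The arm moves only by the tool jog_arm, never from a script. Its argument "increments" is one flat list of numbers, 7 for each row, row after row: the turn, a rotation vector about the tool's x, y, z in degrees, then the shift along the tool's x, y, z in mm, then the finger opening in mm, from 0 to 85.4. A call has 1 to 8 rows; each row is the pose to reach, as a shift and turn from the pose commanded when the call began, along the tool's axes at that moment; what a row does not reach only later rows make up. A row lasts 1/8 s, in which the tool goes at most 62.5 mm and 10.7 degrees, less where a joint would pass 70% of its speed; a pose out of reach is approached as far as the arm can. A call with a gripper value outside its range is refused whole. The fingers move at their own pace and stop on an object; the grip force is fixed at half the most. Time passes only in rows, so rows that repeat a pose let the fingers close. It gives the time, the measured TCP pose, the force, the opening and the grip force at its end, in the units of the state.
- ctrl.get_obs(): the state, without advancing time (a new reading comes with each control period).
- ctrl.camera(name): name is "side" or "top"; returns a dict with "pixels" (384x512x3 uint8, blue, green, red), "range_z" (384x512 float32, m along the optical axis (not along the pixel's ray), 0 where there is no reading), "intrinsics" (3x3 intrinsics, pixels), "R" (3x3) and "t" (3): a world point X has camera coordinates R X + t. Camera axes: x right, y down, z forward; pixel columns grow to the right and rows downward; lengths in m; the calibration is good to about 2 mm. A picture is of the moment at which its call begins.
- ctrl.close_job(): hands the job in; it is judged then, once.
The state is a dict: "t": time; "joint_pos": joint angles; "joint_velocities": joint speeds; "tau": joint torques, N m; "tcp_pos": TCP position; "ee_rot": TCP orientation; "contact_force": force on the tool from outside, world axes, zero at the start; "torque": the same for the moment, N m; "opening": opening from 0.0 (shut) to 1.0 (fully open); "finger_force": force on a finger pad.
Only numpy, scipy, OpenCV 4.12 (cv2) and the standard library are available. Lean on these libraries where they do the work, as an engineer would, in place of code of your own. Each camera call takes 0.05 s, during which the arm holds its last target. There are 200 camera calls.

## Task

Get the mill jar charged: turn the orange funnel right way up and seat its spout in the jar's mouth, then tip the scoop over it so that all six grinding pebbles go down through the funnel into the jar. Put the empty scoop back level on the scale's pan and leave the funnel seated in the jar. Don't shift the jar or disturb the sculpture, the mug, the plant or the glaze bottle.

Things in the scene. Friction and masses are not known exactly. Their poses are not given: they have to be found in the camera images.
- funnel: Orange plastic hopper funnel, 115 mm tall, 90 g, at the start mouth down on the bench. Square mouth 120 mm wide, walls 4 mm. Origin: mouth's centre in the plane of the rim's edge. z: from mouth to spout (up at the start, down in use). x: out along the handle. Along z: upright rim 0 to 12 mm, tapering walls to 74, round collar 72 to 77 (75 mm across), spout 77 to 115. Centre of mass near z 45 mm.
- funnel_mouth (a point): Centre of the funnel's mouth, the same point as funnel. The mouth's sides are square to x and y, so the funnel can lie on its side without rolling, on one edge of the rim and the spout's tip: its axis is then 16 degrees from level, mouth end higher.
- funnel_spout (a point): Centre of the spout's open tip, 115 mm from the mouth along the funnel's z. The spout is round, 38 mm long, 59 mm across outside at the collar and 56 mm at the tip, bore 50 mm. Seated in the jar, this point is 87 mm above the jar's underside.
- funnel_handle (a point): Gripping point in the funnel's handle, a flat straight bar 22 mm wide (along y), 12 mm thick (z 0 to 12 mm), flush with the rim's edge, in the middle of one side of the mouth. It runs from 60 to 126 mm along x; this point is at x 95, z 6 mm.
- jar: Stoneware mill jar with a blue stripe, upright on the bench, 1.6 kg, 125 mm tall: body 116 mm across up to 85 mm high, then a shoulder to a neck 82 mm across above 106 mm. Walls 8 mm, inner floor 8 mm up. Origin: centre of the underside; z up.
- jar_mouth (a point): Centre of the jar's round mouth, 66 mm across inside, in the plane of its rim, 125 mm above the underside. The seated funnel's collar rests on this rim and its mouth is then level, 202 mm above the bench.
- scale: White bench scale, fixed, 210 by 170 mm, with a flat steel pan 150 mm (along x) by 160 mm (along y), its top 44 mm above the bench; the pan does not move. Origin: under the scale's middle; x points from the display end to the far end.
- scale_pan (a point): Centre of the pan's top face, 20 mm along the scale's x from its origin, 44 mm up.
- scoop: Flat-bottomed aluminium scoop, black handle, 195 mm long, 140 g empty, level on the scale's pan with the pebbles in it; stands by itself. Bowl 110 mm long, 66 mm wide (60 inside), floor 3 mm, back and sides 42 mm high, the sides sloping from mid-length to 10 mm at the open nose. Origin: centre of the bowl's underside; x to the nose, z up. Bowl x -55 to 55 mm, handle x -140 to -55 mm.
- scoop_nose (a point): Middle of the lip at the scoop's open nose: 55 mm along the scoop's x, 6 mm up. The floor rises 4 mm over the last 13 mm to this lip.
- scoop_handle (a point): Gripping point on the axis of the scoop's handle, -90 mm along the scoop's x, 28 mm up. The handle is a straight bar 18 mm wide and 24 mm high, level with the bowl's floor.
- pebble0: White ceramic grinding pebble: a cylinder 18 mm across and 18 mm long, 17 g, one of six alike, standing on end in the scoop's bowl at the start, friction about 0.6 on the scoop. Origin: its centre.
- pebble1: White ceramic grinding pebble: a cylinder 18 mm across and 18 mm long, 17 g, one of six alike, standing on end in the scoop's bowl at the start, friction about 0.6 on the scoop. Origin: its centre.
- pebble2: White ceramic grinding pebble: a cylinder 18 mm across and 18 mm long, 17 g, one of six alike, standing on end in the scoop's bowl at the start, friction about 0.6 on the scoop. Origin: its centre.
- pebble3: White ceramic grinding pebble: a cylinder 18 mm across and 18 mm long, 17 g, one of six alike, standing on end in the scoop's bowl at the start, friction about 0.6 on the scoop. Origin: its centre.
- pebble4: White ceramic grinding pebble: a cylinder 18 mm across and 18 mm long, 17 g, one of six alike, standing on end in the scoop's bowl at the start, friction about 0.6 on the scoop. Origin: its centre.
- pebble5: White ceramic grinding pebble: a cylinder 18 mm across and 18 mm long, 17 g, one of six alike, standing on end in the scoop's bowl at the start, friction about 0.6 on the scoop. Origin: its centre.
- sculpture: Grey-white glazed ceramic tower on a round foot, 112 mm across, about 180 mm tall. A bystander. Origin: centre of the underside.
- mug: White mug, 80 mm across, 95 mm tall, its handle sticks out about 35 mm along its y. A bystander. Origin: centre of the underside.
- plant: Small plant in a terracotta pot, pot 96 mm across and 85 mm tall, with leaves up to about 120 mm across and 190 mm high. A bystander. Origin: centre of the underside.
- glaze_bottle: White glaze jar with a black lid, 72 mm across, 150 mm tall. A bystander. Origin: centre of the underside.
There are look-alikes about, which are no part of the job. Several things have the shape of the scoop; the one meant has the colours described above.

How it is judged:
On the way, in this order (a step that is already met when the one before it is completed fails the run):
1. the funnel is right way up with its spout down in the jar's mouth, resting on the neck (horizontal distance between funnel_spout and jar_mouth below 0.012 m and horizontal distance between funnel_mouth and jar_mouth below 0.015 m and z of funnel_spout in the frame of jar below 0.094 m and z of funnel_mouth in the frame of jar above 0.192 m), for 0.3 s.
2. the scoop is tipped with its nose above the seated funnel's mouth (all of step 1 and angle between scoop's own z axis and vertical above 0.35 rad and horizontal distance between scoop_nose and funnel_mouth below 0.075 m and height (world z) of scoop_nose above 0.19 m).
3. all six pebbles are inside the jar, with the funnel still seated (all of step 1 and z of each of pebble0, pebble1, pebble2, pebble3, pebble4, pebble5 in the frame of jar below 0.082 m and horizontal distance between each of pebble0, pebble1, pebble2, pebble3, pebble4, pebble5 and jar below 0.052 m), for 0.2 s.
At the end, for the whole second after the job is handed in: All six pebbles lie in the jar below the spout; the funnel stands right way up in its mouth, within 12 mm of its axis, collar within 7 mm of the rim; the scoop stands level (7 degrees) on the scale's pan, its bowl centred within 55 mm; jar upright, all at rest (all of step 3 and angle between jar's own z axis and vertical below 0.2 rad and horizontal distance between scoop and scale_pan below 0.055 m and angle between scoop's own z axis and vertical below 0.12 rad and height (world z) of scoop between 0.035 and 0.052 m and linear speed of each of scoop, funnel below 0.02 m/s); the robot touches nothing.
It fails at once if the jar is shifted more than 40 mm (distance of jar from where it was at the start of the episode above 0.04 m).
It fails at once if the sculpture is disturbed (moved more than 25 mm or knocked over) (distance of sculpture from where it was at the start of the episode above 0.025 m or angle between sculpture's own z axis and vertical above 0.35 rad).
It fails at once if the mug is disturbed (moved more than 25 mm or knocked over) (distance of mug from where it was at the start of the episode above 0.025 m or angle between mug's own z axis and vertical above 0.35 rad).
It fails at once if the potted plant is disturbed (moved more than 25 mm or knocked over) (distance of plant from where it was at the start of the episode above 0.025 m or angle between plant's own z axis and vertical above 0.35 rad).
It fails at once if the glaze bottle is disturbed (moved more than 25 mm or knocked over) (distance of glaze_bottle from where it was at the start of the episode above 0.025 m or angle between glaze_bottle's own z axis and vertical above 0.35 rad).
It also fails if it takes over 72 s, if anything falls off the work surface, if the arm or the gripper's body presses on something with over 40 N, if the wrist force passes 120 N, or if a joint passes its speed limit or range.

## Working session

There is one attempt and no reset: what is moved stays moved. The work goes in short steps, Python scripts to look and compute and a tool call to move; the robot and the scene stay as the last step left them, time stands still between calls to the robot, and variables do not carry over. Pictures are saved under pics/ and viewed, at most 10 in all, crops included, and the job is handed in when it is done.

Besides the shell and the picture viewer there is one more tool, called after "Request:" as name(argument=value, ...) on one line, values as JSON. jog_arm: Moves the arm, as the interface text tells. Its arguments: {"type":"object","properties":{"increments":{"type":"array"}},"required":["increments"]}

```bash
mkdir -p pics; cat > h.py <<'E'
import numpy as np, cv2
from rig import ctrl
from scipy.spatial.transform import Rotation as Ro
def cam(n):
    c=ctrl.camera(n); K=np.array(c["intrinsics"]); R=np.array(c["R"]); t=np.array(c["t"]); z=c["range_z"]
    v,u=np.mgrid[0:384,0:512]
    P=np.stack([(u-K[0,2])/K[0,0]*z,(v-K[1,2])/K[1,1]*z,z],-1)
    W=(P-t)@R
    W[z==0]=np.nan
    return c["pixels"],W,K,R,t
E
python3 - <<'E'
from h import *
for n in("side","top"):
    p,W,K,R,t=cam(n); cv2.imwrite(f"pics/{n}0.png",p); np.savez(f"{n}0.npz",p=p,W=W,K=K,R=R,t=t); print(n,-R.T@t,R[2],K[0,0])
o=ctrl.get_obs(); print(o)
E
```

```text
side [ 0.0628014  -1.07113591  1.19357038] [ 0.27602366  0.67241981 -0.68677692] 486.029431843477
top [0.40380339 0.01708115 1.2947523 ] [ 0.06882652 -0.01685206 -0.9974863 ] 422.18176368839215
{'t': 0.1, 'joint_pos': array([ 1.13101179,  0.39911211,  0.04504711,  1.53774128, -0.01869068,
        1.20692147, -0.05070911]), 'joint_velocities': array([-5.06862427e-04, -6.07674213e-05,  1.38106683e-03, -3.91515861e-03,
        7.98656546e-04,  1.15978536e-04,  2.24755359e-03]), 'tau': array([ 3.75005475e-03, -4.76260757e+01,  1.36976503e+00, -2.54949027e+01,
        1.17455906e-02,  4.98751659e-03, -2.14947062e-05]), 'tcp_pos': array([ 0.21708358, -0.61210551,  0.24737705]), 'ee_rot': array([-3.09438861e+00, -5.32576349e-01,  6.75515010e-04]), 'contact_force': array([-0.11513161,  0.54313545, -0.61385817]), 'torque': array([-0.00488356,  0.03491806, -0.02527901]), 'finger_force': 0.0, 'opening': 0.9988926824645636}
```

View pics/top0.png

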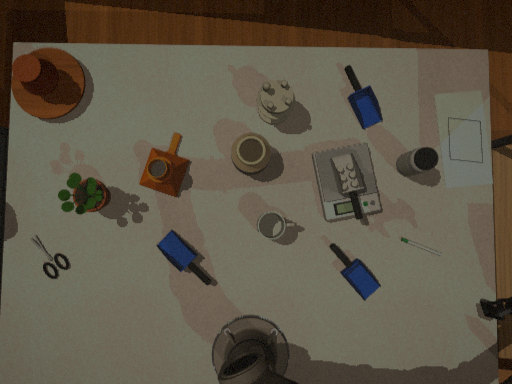

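View pics/side0.png

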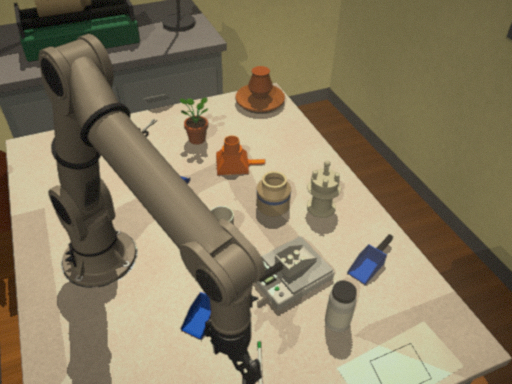

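The top view shows the funnel at (165,170) with its handle toward (177,140), the jar at (251,153), the sculpture at (275,100) and the mug at (271,225). The scale is at (347,182), with the scoop's nose at (343,158) and its handle at (357,210). The bottle is at (418,160).

```bash
python3 - <<'E'
from h import *
d=np.load("top0.npz"); p,W=d["p"],d["W"]; hsv=cv2.cvtColor(p,cv2.COLOR_BGR2HSV)
Z=W[...,2]
def roi(u0,v0,u1,v1):
    m=np.zeros(Z.shape,bool); m[v0:v1,u0:u1]=1; return m
def rect(m,name):
    pts=W[m][:,:2].astype(np.float32); r=cv2.minAreaRect(pts*1000); print(name,m.sum(),"med",np.round(np.median(W[m],0),4),"rect",np.round(r[0],1),np.round(r[1],1),round(r[2],1))
    return pts
print("table z",np.nanmedian(Z[300:340,60:150]))
org=(hsv[...,0]<16)&(hsv[...,1]>150)&roi(130,125,205,210)
rect(org&(Z>.003),"funnel all")
h=org&roi(166,128,190,158)&(Z<.016)&(Z>.004)&(W[...,0]>0)
pts=rect(org&(Z<0.03)&(Z>0.003),"low")
top=org&(Z>.1); c=cv2.minEnclosingCircle((W[top][:,:2]*1000).astype(np.float32)); print("spout",c,np.median(Z[top]))
def circ(m,n):
    pts=(W[m][:,:2]*1000).astype(np.float32); c=cv2.minEnclosingCircle(pts); e=cv2.fitEllipse(cv2.convexHull(pts)); print(n,m.sum(),np.round(c[0],1),round(c[1],1),np.round(e[0],1),np.round(e[1],1),np.median(Z[m]),np.nanmax(Z[m]))
circ(roi(225,128,280,180)&(Z>.118)&(Z<.132),"jar rim")
circ(roi(225,128,280,180)&(Z>.03)&(Z<.132),"jar body")
circ(roi(245,72,300,128)&(Z>.02),"sculp")
circ(roi(250,205,300,245)&(Z>.02),"mug")
circ(roi(250,205,300,245)&(Z>.085),"mugtop")
circ(roi(390,140,445,182)&(Z>.13),"bottle")
circ(roi(50,165,112,220)&(Z>.02),"plant")
s=roi(305,135,390,225)
rect(s&(Z>.02)&(Z<.1),"scale")
rect(s&(Z>.040)&(Z<.047),"pan")
rect(s&(Z>.052)&(Z<.12),"scoop>.052")
rect(s&(Z>.064)&(Z<.12)&(hsv[...,2]<60),"scoop dark")
dk=s&(hsv[...,2]<60)&(Z>.06)&roi(340,185,370,225); rect(dk,"dark"); print(np.percentile(Z[dk],[5,50,95]))
for v in range(146,220,4): print(v,[int(round(x*1000)) if x==x else -1 for x in Z[v,326:372:3]])
import sys
print(W[200:220:4,357].round(3))
b=cv2.resize(p[120:240,130:390],None,fx=3,fy=3,interpolation=cv2.INTER_CUBIC); cv2.imwrite("pics/crop0.png",b)
E
```

```text
table z 0.0004080837319355484
funnel all 1300 med [0.5377 0.2472 0.0405] rect [575.7 258.9] [121.  184.8] 72.3
low 442 med [0.5434 0.2421 0.0197] rect [575.7 258.9] [121.  184.8] 72.3
spout ((545.45263671875, 267.8299560546875), 28.59699058532715) 0.10980375323985458
jar rim 243 [597.1   5.9] 41.0 [597.1   5.5] [80.1 81.4] 0.12453405230252436 0.12969949206115525
jar body 900 [597.    5.9] 58.4 [596.6   5.7] [114.7 115. ] 0.09793391185651132 0.12969949206115525
sculp 1199 [746.8 -65. ] 55.7 [743.8 -64.5] [100.8 111.4] 0.13930539579379142 0.18299415139704323
mug 235 [389.6 -71.5] 57.2 [388.4 -69.6] [ 79.4 114.4] 0.08946207329780931 0.10087745127622745
mugtop 126 [387.  -62.1] 46.7 [387.6 -58.3] [76.5 88.7] 0.09479309565330789 0.10087745127622745
bottle 451 [ 574.4 -479.3] 32.5 [ 575.4 -478.6] [61.7 63.4] 0.14913753747219904 0.1571149326549931
plant 1406 [469.6 463.7] 56.3 [469.5 464.9] [108.6 110.7] 0.13384322080283112 0.1920163192412329
scale 3934 med [ 0.5178 -0.2809  0.0438] rect [ 516.  -285.5] [221.5 171. ] 11.3
pan 1715 med [ 0.5433 -0.2772  0.0438] rect [ 520.9 -284.4] [199.7 16
[... 1010 characters left out ...]
, 45, 59, 52, 46, 78, 44, 45, 45]
190 [-1, 45, 49, 47, 45, 83, 48, 46, 86, 81, 47, 44, 47, 44, 43, 43]
194 [45, 45, 43, 43, 44, 41, 43, 46, 74, 81, 82, 45, 45, 34, 34, 36]
198 [45, 43, 44, 44, 42, 45, 33, 33, 35, 83, 91, 39, 34, 33, 38, 36]
202 [34, 34, 38, 35, 36, 35, 37, 35, 39, 85, 82, 35, 39, 40, 37, 38]
206 [39, 38, 37, -1, 38, 40, 40, 38, 40, 74, 83, 82, 31, 37, 38, 39]
210 [34, 33, 37, 36, 37, 42, 38, 38, 39, 37, 83, 82, 36, 34, 35, 30]
214 [33, 35, 30, 35, 39, 40, 34, 34, 35, 31, 78, 84, 84, -2, -5, -8]
218 [35, 34, 38, 36, 2, 2, -3, -2, -2, 0, 67, 83, -2, 0, 0, 3]
[[ 0.46  -0.302  0.086]
 [ 0.449 -0.302  0.083]
 [ 0.437 -0.302  0.084]
 [ 0.426 -0.301  0.088]
 [ 0.414 -0.302  0.085]]
```

View pics/crop0.png

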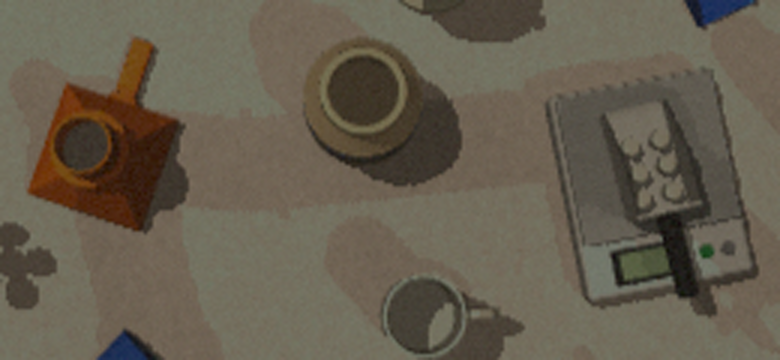

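The crop confirms the jar mouth at (365,90), the scoop holding six pebbles with its nose up and its handle down at (680,260), and the funnel's handle pointing up and to the right. Next I add a planning helper and approach the funnel's handle.

```bash
cat >> h.py <<'E'
import json
def Rm(zdir,xyaw=None,ydir=None):
    "tool rotation from z direction and y direction"
    z=np.array(zdir,float); z/=np.linalg.norm(z); y=np.array(ydir,float); y-=z*(y@z); y/=np.linalg.norm(y)
    return np.stack([np.cross(y,z),y,z],1)
def log():
    o=ctrl.get_obs()
    open("log.txt","a").write(json.dumps([list(map(float,o[k])) for k in("joint_pos","tcp_pos","ee_rot")])+"\n"); return o
def plan(p,R):
    o=log(); R0=Ro.from_rotvec(o["ee_rot"]).as_matrix(); p0=o["tcp_pos"]
    print("t",round(o["t"],2),"tcp",p0.round(4),"q",o["joint_pos"].round(2),"z",R0[:,2].round(3),"y",R0[:,1].round(3),"F",o["contact_force"].round(1),"op",round(o["opening"]*85.4,1),"ff",round(float(o["finger_force"]),1))
    if p is not None: print("ROW",np.rad2deg(Ro.from_matrix(R0.T@R).as_rotvec()).round(1),(R0.T@(np.array(p)-p0)*1000).round(1))
E
python3 - <<'E'
from h import *
a=np.deg2rad(-17.7); x=np.array([np.cos(a),np.sin(a),0]); y=np.cross([0,0,-1],x)
plan([.640,.238,.20],Rm([0,0,-1],ydir=y))
E
```

```text
t 0.1 tcp [ 0.2171 -0.6121  0.2474] q [ 1.13  0.4   0.05  1.54 -0.02  1.21 -0.05] z [-0.001  0.002 -1.   ] y [ 0.334 -0.942 -0.002] F [-0.1  0.5 -0.6] op 85.3 ff 0.0
ROW [-0.1  0.  37.2] [ 682.8 -659.7   48.4]
```

Request:
jog_arm(increments=[0, 0, 5, 43, -41, 0, 85, 0, 0, 10, 86, -82, 0, 85, 0, 0, 14, 128, -124, 0, 85, 0, 0, 19, 171, -165, 0, 85, 0, 0, 23, 213, -206, 0, 85, 0, 0, 28, 256, -247, 0, 85, 0, 0, 32, 299, -289, 0, 85, 0, 0, 37, 341, -330, 0, 70])

```text
t: 1.1
tcp_pos: [0.4287, -0.1857, 0.2482]
ee_rot: [3.104, -0.481, 0.0]
contact_force: [0.8, -0.6, 0.0]
opening: 0.824
finger_force: 0.0
```

```bash
python3 - <<'E'
from h import *
a=np.deg2rad(-17.7); x=np.array([np.cos(a),np.sin(a),0]); y=np.cross([0,0,-1],x)
plan([.640,.238,.20],Rm([0,0,-1],ydir=y))
E
```

```text
t 1.1 tcp [ 0.4287 -0.1857  0.2482] q [ 0.51  0.07 -0.2   1.95  0.02  1.12 -1.58] z [ 0. -0. -1.] y [-0.303 -0.953  0.   ] F [ 0.8 -0.6  0. ] op 70.4 ff 0.0
ROW [ 0.  -0.   0.1] [  73.  -467.8   48.1]
```

Request:
jog_arm(increments=[0, 0, 0, 9, -58, 0, 60, 0, 0, 0, 18, -117, 0, 60, 0, 0, 0, 27, -175, 0, 60, 0, 0, 0, 36, -234, 0, 60, 0, 0, 0, 46, -292, 0, 50, 0, 0, 0, 55, -351, 0, 50, 0, 0, 0, 64, -410, 0, 50, 0, 0, 0, 73, -468, 48, 50])

```text
t: 2.1
tcp_pos: [0.6367, 0.2312, 0.2113]
ee_rot: [-3.101, 0.475, -0.01]
contact_force: [1.3, -0.6, 0.3]
opening: 0.586
finger_force: 0.0
```

```bash
python3 - <<'E'
from h import *
p,W,K,R,t=cam("top"); cv2.imwrite("pics/top1.png",p)
a=np.deg2rad(-17.7); x=np.array([np.cos(a),np.sin(a),0]); y=np.cross([0,0,-1],x)
plan([.640,.238,.0195],Rm([0,0,-1],ydir=y))
# model fit: guess iiwa-like chain with sign unknowns
import itertools,json
from scipy.optimize import least_squares
D=[json.loads(l) for l in open("log.txt")]
def fk(q,s,L):
    T=Ro.from_rotvec([0,0,s[0]*q[0]]); p=np.array([0,0,L[0]])
    T=T*Ro.from_rotvec([0,s[1]*q[1],0])*Ro.from_rotvec([0,0,s[2]*q[2]]); p=p+T.apply([L[4],0,L[1]])
    T=T*Ro.from_rotvec([0,s[3]*q[3],0])*Ro.from_rotvec([0,0,s[4]*q[4]]); p=p+T.apply([L[5],0,L[2]])
    T=T*Ro.from_rotvec([0,s[5]*q[5],0])*Ro.from_rotvec([0,0,s[6]*q[6]]); p=p+T.apply([0,0,L[3]]); return p,T
best=[]
for s in itertools.product([1,-1],repeat=4):
    S=[s[0],1,s[1],1,s[2],1,s[3]]
    def res(L):
        r=[]
        for q,p,e in D:
            P,T=fk(q,S,L); r+=list(P-p)
        return r
    f=least_squares(lambda L:np.r_[res(L),1e-3*np.array(L[4:])],[.33,.4,.4,.25,0,0])
    # tool rotation offset consistency
    Ts=[(fk(q,S,f.x)[1].inv()*Ro.from_rotvec(e)).as_rotvec() for q,p,e in D]
    best.append((f.cost,S,f.x.round(4),np.ptp(Ts,axis=0).round(3),Ts[0].round(2)))
for b in sorted(best,key=lambda b:b[0])[:5]: print(b)
E
```

```text
t 2.15 tcp [0.6332 0.2371 0.2017] q [-0.1   0.51 -0.45  1.51  0.23  1.18 -2.46] z [-0.005  0.006 -1.   ] y [-0.293 -0.956 -0.004] F [-0.5  6.5 -4.3] op 49.8 ff 0.0
ROW [-0.2  0.4  0.7] [  7.5  -2.1 182.2]
(np.float64(0.0018522412922323914), [-1, 1, -1, 1, 1, 1, -1], array([-0.1452,  0.5034,  0.5117, -0.1867,  0.0024,  0.0789]), array([0.424, 0.07 , 0.21 ]), array([-0.03,  0.03,  1.58]))
(np.float64(0.0018522412922323916), [-1, 1, -1, 1, 1, 1, 1], array([-0.1452,  0.5034,  0.5117, -0.1867,  0.0024,  0.0789]), array([0.27 , 0.27 , 3.255]), array([-0.03,  0.03,  1.69]))
(np.float64(0.001894964236271564), [-1, 1, -1, 1, -1, 1, -1], array([-5.5932,  0.4941,  0.4714, -5.5821,  0.0171,  0.028 ]), array([0., 0., 0.]), array([-0.  , -0.  ,  1.57]))
(np.float64(0.0018949642362718676), [-1, 1, -1, 1, -1, 1, 1], array([-5.5932,  0.4941,  0.4714, -5.5821,  0.0171,  0.028 ]), array([0.   , 0.   , 3.228]), array([-0.  , -0.  ,  1.67]))
(np.float64(0.008899901653236673), [-1, 1, 1, 1, -1, 1, 1], array([-0.5436, -0.1821,  1.6221, -3.8835,  0.0667,  2.4419]), array([0.386, 0.112, 3.714]), array([ 0.03, -0.03,  1.76]))
```

View pics/top1.png

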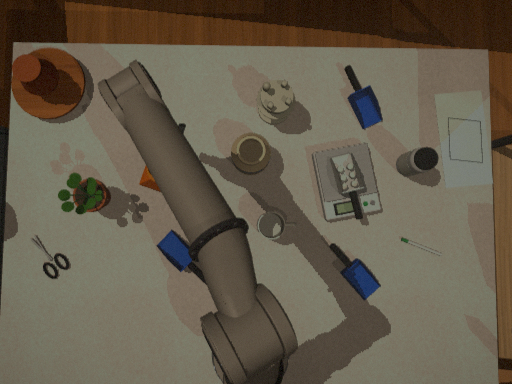

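The arm hides the funnel in this view, but its pose is known: jar (251,153) and mug (271,225) are unchanged. Now I descend and grip the handle.

Request:
jog_arm(increments=[0, 0, 0.7, 7, -2, 40, 50, 0, 0, 0.7, 7, -2, 80, 50, 0, 0, 0.7, 7, -2, 120, 50, 0, 0, 0.7, 7, -2, 150, 50, 0, 0, 0.7, 7, -2, 170, 50, 0, 0, 0.7, 7, -2, 181, 50, 0, 0, 0.7, 7, -2, 181, 50, 0, 0, 0.7, 7, -2, 181, 10])

```text
t: 3.15
tcp_pos: [0.6421, 0.2279, 0.029]
ee_rot: [-3.101, 0.496, -0.003]
contact_force: [-0.6, 1.2, 0.4]
opening: 0.39
finger_force: 0.0
```

Request:
jog_arm(increments=[0, 0, 0, 0, 0, 0, 10, 0, 0, 0, 0, 0, 0, 10, 0, 0, 0, 0, 0, 0, 10, 0, 0, 0, 0, 0, 0, 10])

```text
t: 3.65
tcp_pos: [0.6425, 0.2287, 0.0294]
ee_rot: [-3.1, 0.495, -0.004]
contact_force: [0.4, 0.8, 6.0]
opening: 0.116
finger_force: 3.0
```

```bash
python3 - <<'E'
from h import *
plan(None,None)
p,W,K,R,t=cam("side"); cv2.imwrite("pics/s2.png",cv2.resize(p[100:250,130:380],None,fx=3,fy=3))
E
```

```text
t 3.65 tcp [0.6425 0.2287 0.0294] q [-0.13  0.69 -0.39  1.62  0.32  0.88 -2.53] z [ 0.003  0.002 -1.   ] y [-0.312 -0.95  -0.003] F [0.4 0.8 6. ] op 9.9 ff 3.0
```

View pics/s2.png

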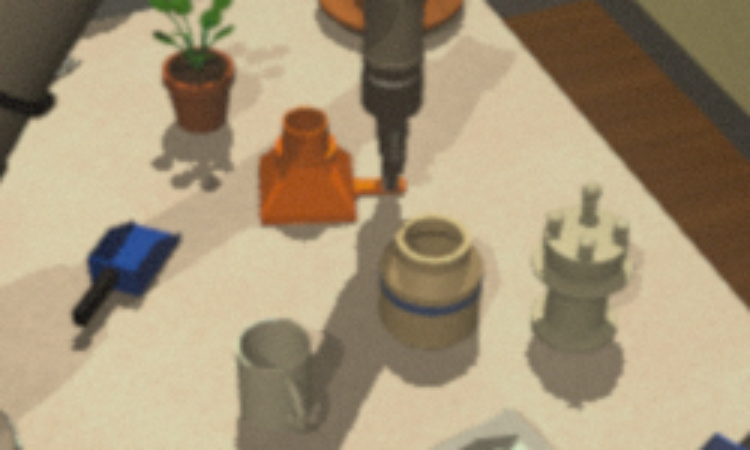

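The side crop shows the gripper tip at (395,185), above the orange handle: I planned while the arm was still moving, so it closed about 10 mm too high and off to the side. I'll reopen, settle and re-plan.

Request:
jog_arm(increments=[0, 0, 0, 0, 0, -8, 50, 0, 0, 0, 0, 0, -8, 50, 0, 0, 0, 0, 0, -8, 50, 0, 0, 0, 0, 0, -8, 50])

```text
t: 4.2
tcp_pos: [0.6408, 0.2271, 0.0352]
ee_rot: [3.101, -0.496, -0.001]
contact_force: [0.4, 0.2, -0.0]
opening: 0.588
finger_force: 0.0
```

```bash
python3 - <<'E'
from h import *
a=np.deg2rad(-17.7); x=np.array([np.cos(a),np.sin(a),0]); y=np.cross([0,0,-1],x)
plan([.640,.238,.0195],Rm([0,0,-1],ydir=y))
# funnel check from side: orange top points
p,W,K,R,t=cam("side"); hsv=cv2.cvtColor(p,cv2.COLOR_BGR2HSV)
m=(hsv[...,0]<16)&(hsv[...,1]>150)&(np.abs(W[...,0]-.58)<.15)&(np.abs(W[...,1]-.25)<.12)
for lo,hi in((.1,.13),(.003,.02)):
    k=m&(W[...,2]>lo)&(W[...,2]<hi); print(k.sum(),np.median(W[k],0).round(3),cv2.minAreaRect((W[k][:,:2]*1000).astype(np.float32)))
E
```

```text
t 4.2 tcp [0.6408 0.2271 0.0352] q [-0.13  0.69 -0.39  1.62  0.32  0.9  -2.53] z [-0.001 -0.001 -1.   ] y [-0.312 -0.95   0.001] F [ 0.4  0.2 -0. ] op 50.2 ff 0.0
ROW [ 0.   0.  -0.5] [ -4.2 -10.1  15.7]
81 [0.543 0.252 0.108] ((543.2218017578125, 262.9977111816406), (62.8545036315918, 47.75678253173828), 69.97743225097656)
192 [0.538 0.22  0.012] ((570.2166748046875, 244.77618408203125), (111.85926818847656, 180.53553771972656), 72.79197692871094)
```

Request:
jog_arm(increments=[0, 0, -0.5, -4, -10, 0, 50, 0, 0, -0.5, -4, -10, 0, 50, 0, 0, -0.5, -4, -10, 16, 50, 0, 0, -0.5, -4, -10, 16, 50, 0, 0, -0.5, -4, -10, 16, 10, 0, 0, -0.5, -4, -10, 16, 10, 0, 0, -0.5, -4, -10, 16, 10, 0, 0, -0.5, -4, -10, 16, 10])

```text
t: 5.25
tcp_pos: [0.6408, 0.2381, 0.02]
ee_rot: [-3.104, 0.483, -0.001]
contact_force: [-0.4, 0.1, 1.5]
opening: 0.228
finger_force: 60.8
```

```bash
python3 - <<'E'
from h import *
plan(None,None)
E
```

```text
t 5.25 tcp [0.6408 0.2381 0.02  ] q [-0.15  0.71 -0.39  1.62  0.33  0.88 -2.54] z [ 0.001 -0.    -1.   ] y [-0.304 -0.953 -0.   ] F [-0.4  0.1  1.5] op 19.5 ff 60.8
```

```bash
cat > kin.py <<'E'
from h import *
from scipy.optimize import least_squares
OFF=Ro.from_rotvec([0,0,np.pi/2])
S=[-1,1,-1,1,-1,1,-1]
LO=np.array([-2.82,-.49,-1.37,0,-1.36,.23,-2.94]);HI=np.array([2.82,2.23,1.46,2.46,4.5,2,2.94])
def fk(q,L):
    T=Ro.identity(); p=np.array([0,0,L[0]])
    L=np.array(L); off=[None,L[1:4],None,L[4:7],None,L[7:10]]
    for i in range(7):
        T=T*(Ro.from_rotvec([0,0,S[i]*q[i]]) if i%2==0 else Ro.from_rotvec([0,S[i]*q[i],0]))
        if i==2:p=p+T.apply(L[1:4])
        if i==4:p=p+T.apply(L[4:7])
        if i==5:p=p+T.apply(L[7:10])
    return p,T*OFF
def fit():
    D=[json.loads(l) for l in open("log.txt")]
    x0=np.array([.33,0,0,.45,0,0,.45,0,0,.25])
    w=np.array([.01,1,1,.01,1,1,.01,1,1,.01])*3e-3
    f=least_squares(lambda L:np.r_[np.ravel([fk(q,L)[0]-p for q,p,e in D]),w*(L-x0)],x0)
    r=[np.linalg.norm(fk(q,f.x)[0]-p) for q,p,e in D]
    ro=[(fk(q,f.x)[1].inv()*Ro.from_rotvec(e)).magnitude() for q,p,e in D]
    return f.x,np.round(r,4),np.round(ro,4)
def ik(p,R,L,q0,n=1,seed=0):
    rng=np.random.default_rng(seed); out=[]
    for k in range(n):
        s=q0 if k==0 else rng.uniform(LO,HI)
        f=least_squares(lambda q:np.r_[(fk(q,L)[0]-p)*5,(Ro.from_matrix(R).inv()*fk(q,L)[1]).as_rotvec(),2e-3*(q-q0)],np.clip(s,LO+.01,HI-.01),bounds=(LO,HI),max_nfev=60)
        e=(np.linalg.norm(fk(f.x,L)[0]-p),(Ro.from_matrix(R).inv()*fk(f.x,L)[1]).magnitude())
        if e[0]<.006 and e[1]<.03: out.append((f.x.round(2),np.linalg.norm(f.x-q0).round(2)))
    return sorted(out,key=lambda a:a[1])
E
python3 - <<'E'
from kin import *
L,r,ro=fit(); print(L.round(4),r,ro); 
E
```

```text
[ 0.2797 -0.002  -0.0395  0.5204  0.0065 -0.0015  0.478  -0.0021 -0.0015
  0.3354] [0.0028 0.0004 0.0027 0.0001 0.0001 0.0002] [0. 0. 0. 0. 0. 0.]
```

Request:
jog_arm(increments=[0, 0, 0, 0, 0, -40, 10, 0, 0, 0, 0, 0, -80, 10, 0, 8, 0, 0, 0, -120, 10, 0, 16, 0, 0, 0, -150, 10, 0, 24, 0, 0, 0, -150, 10, 0, 30, 0, 0, 0, -150, 10, 0, 30, 0, 0, 0, -150, 10, 0, 30, 0, 0, 0, -150, 10])

```text
t: 6.25
tcp_pos: [0.6392, 0.2397, 0.1694]
ee_rot: [2.925, -0.45, 0.783]
contact_force: [0.2, 0.4, -0.7]
opening: 0.238
finger_force: 60.5
```

```bash
python3 - <<'E'
from kin import *
plan(None,None)
L,r,ro=fit(); print(L.round(4),r,ro)
q0=ctrl.get_obs()["joint_pos"]
def lie(O,M):
    h=np.array([np.cos(M),np.sin(M),0]); up=np.array([0,0,1.]); c,s=np.cos(np.deg2rad(74.4)),np.sin(np.deg2rad(74.4))
    xf=c*h+s*up; zf=-s*h+c*up
    o=np.array([O[0],O[1],.0578]); p=o+.099*xf+.020*zf
    return p,-zf,xf,np.cross(zf,xf)
for O in((.76,.15),(.72,.2),(.65,.2)):
  for Md in(0,-30,-60,-90):
    p,tz,xf,yf=lie(O,np.deg2rad(Md))
    print(O,Md,p.round(3),[ik(p,Rm(tz,ydir=-yf),L,q0,12)[:1]])
J=np.array([.597,.0055,0])
for Md in(0,-30,-60,-90,-120):
  h=np.array([np.cos(np.deg2rad(Md)),np.sin(np.deg2rad(Md)),0]); p=J-.1*h+[0,0,.196]
  y=np.cross([0,0,1],h)
  print("final",Md,[ik(p,Rm(h,ydir=s*y),L,q0,12)[:1] for s in(1,-1)])
E
```

```text
t 6.25 tcp [0.6392 0.2397 0.1694] q [-0.71  0.37  0.13  1.87  0.62  0.65 -2.93] z [ 0.476 -0.151 -0.866] y [-0.301 -0.954  0.001] F [ 0.2  0.4 -0.7] op 20.3 ff 60.5
[ 0.2636 -0.0029 -0.0385  0.5171 -0.0032 -0.0022  0.4809  0.0029 -0.0022
  0.3241] [0.0039 0.0013 0.0017 0.0012 0.0012 0.0012 0.0023] [0. 0. 0. 0. 0. 0. 0.]
(0.76, 0.15) 0 [0.767 0.15  0.159] [[(array([-1.31,  1.49,  1.39,  2.13,  3.3 ,  0.8 ,  0.01]), np.float64(4.37))]]
(0.76, 0.15) -30 [0.766 0.146 0.159] [[(array([-1.06,  0.84,  0.59,  1.9 ,  1.65,  0.76,  2.  ]), np.float64(5.09))]]
(0.76, 0.15) -60 [0.764 0.144 0.159] [[(array([-0.75,  0.91,  0.15,  1.49,  1.21,  1.38,  2.35]), np.float64(5.4))]]
(0.76, 0.15) -90 [0.76  0.143 0.159] [[(array([-0.56,  1.14, -0.04,  0.96,  1.04,  1.91,  2.43]), np.float64(5.65))]]
(0.72, 0.2) 0 [0.727 0.2   0.159] [[(array([-1.46,  1.52,  1.41,  2.18,  3.32,  0.71, -0.07]), np.float64(4.37))]]
(0.72, 0.2) -30 [0.726 0.196 0.159] [[(array([-1.56,  1.57,  1.44,  1.9 , -0.78,  0.23, -2.44]), np.float64(2.5))]]
(0.72, 0.2) -60 [0.724 0.194 0.159] [[(array([-0.83,  0.9 ,  0.14,  1.49,  1.1
[... 622 characters left out ...]
inal 0 [[], []]
final -30 [[(array([-0.25,  0.77, -0.67,  2.46,  1.86,  2.  , -1.41]), np.float64(2.64))], [(array([-1.94,  2.11,  1.46,  2.46,  4.47,  0.35, -1.75]), np.float64(4.79))]]
final -60 [[(array([-1.03,  0.79,  0.23,  2.  ,  1.2 ,  1.54, -1.18]), np.float64(2.12))], [(array([-0.96,  0.78,  0.15,  2.  ,  1.23,  1.6 ,  1.95]), np.float64(5.03))]]
final -90 [[(array([-0.77,  0.98,  0.15,  1.48,  0.95,  1.9 , -0.95]), np.float64(2.47))], [(array([-0.65,  0.97, -0.04,  1.48,  1.04,  2.  ,  2.14]), np.float64(5.31))]]
final -120 [[(array([-0.89,  1.65,  1.46,  0.95, -0.07,  2.  , -0.15]), np.float64(3.78))], [(array([-0.89,  1.62,  1.38,  0.95, -0.02,  2.  ,  2.94]), np.float64(6.37))]]
```

Request:
jog_arm(increments=[0, -10, 0, 0, 0, 0, 10, 0, -20, 0, 0, 0, 0, 10, 0, -30, 0, 0, 0, 0, 10, 0, -30, 0, -25, 0, 43.3, 10, 0, -30, 0, -50, 0, 86.6, 10, 0, -30, 0, -70, 0, 121.2, 10, 0, -30, 0, -74.5, 0, 129, 10, 0, -30, 0, -74.5, 0, 129, 10])

```text
t: 7.25
tcp_pos: [0.641, 0.2376, 0.0211]
ee_rot: [-3.103, 0.484, 0.002]
contact_force: [0.3, 0.2, -0.5]
opening: 0.232
finger_force: 60.5
```

```bash
python3 - <<'E'
from kin import *
plan([.6408,.2381,.020],Rm([0,0,-1],ydir=[-.304,-.953,0]))
E
```

```text
t 7.25 tcp [0.641  0.2376 0.0211] q [-0.36  0.68 -0.09  1.62  0.07  0.84 -2.35] z [-0.001  0.001 -1.   ] y [-0.305 -0.952 -0.001] F [ 0.3  0.2 -0.5] op 19.8 ff 60.5
ROW [-0.1  0.1 -0.1] [-0.3 -0.4  1.1]
```

Request:
jog_arm(increments=[0, 0, 0, 0, 0, 1, 10, 0, 0, 0, 0, 0, 1, 60, 0, 0, 0, 0, 0, 1, 60, 0, 0, 0, 0, 0, 1, 60, 0, 0, 0, 0, 0, -20, 60, 0, 0, -10, 0, 0, -50, 60, 0, 0, -20, 0, 0, -60, 60, 0, 0, -30, 0, 0, -60, 60])

```text
t: 8.25
tcp_pos: [0.6421, 0.2387, 0.0842]
ee_rot: [-3.122, -0.346, -0.007]
contact_force: [-0.1, -0.3, -0.7]
opening: 0.701
finger_force: 0.0
```

Request:
jog_arm(increments=[0, 0, -10, 0, 0, 0, 60, 0, 0, -20, 0, 0, 0, 60, 0, 0, -30, 0, 0, 0, 60, 0, 0, -40, 0, 0, 0, 60, 0, 0, -50, 0, 0, 0, 60, 0, 0, -60, 0, 0, 0, 60, 0, 0, -70, 0, 0, 0, 60, 0, 0, -80, 0, 0, 0, 60])

```text
t: 9.25
tcp_pos: [0.6412, 0.238, 0.0825]
ee_rot: [2.169, 2.271, 0.002]
contact_force: [-0.1, 0.0, 0.2]
opening: 0.702
finger_force: 0.0
```

Request:
jog_arm(increments=[0, 0, -10, 0, 0, 0, 50, 0, 0, -20, 0, 0, 0, 50, 0, 0, -30, 0, 0, 0, 50, 0, 0, -40, 0, 0, 0, 50, 0, 0, -50, 0, 0, 0, 50, 0, 0, -60, 0, 0, 0, 50, 0, 0, -70, 0, 0, 0, 50, 0, 0, -70, 0, 0, 0, 50])

```text
t: 10.25
tcp_pos: [0.6412, 0.2378, 0.0819]
ee_rot: [0.487, 3.102, -0.0]
contact_force: [-0.7, -1.0, 0.0]
opening: 0.583
finger_force: 0.0
```

```bash
python3 - <<'E'
from kin import *
plan([.6408,.2381,.0195],Rm([0,0,-1],ydir=[.304,.953,0]))
p,W,K,R,t=cam("side"); hsv=cv2.cvtColor(p,cv2.COLOR_BGR2HSV)
m=(hsv[...,0]<16)&(hsv[...,1]>150)&(np.abs(W[...,0]-.58)<.15)&(np.abs(W[...,1]-.25)<.12)
for lo,hi in((.1,.13),(.003,.02)):
    k=m&(W[...,2]>lo)&(W[...,2]<hi); print(k.sum(),np.median(W[k],0).round(3),cv2.minAreaRect((W[k][:,:2]*1000).astype(np.float32)))
E
```

```text
t 10.25 tcp [0.6412 0.2378 0.0819] q [ 0.12  0.74 -0.8   1.58  0.58  1.08  0.42] z [ 0.001 -0.    -1.   ] y [0.306 0.952 0.   ] F [-0.7 -1.   0. ] op 49.8 ff 0.0
ROW [ 0.   0.1 -0.1] [ 0.6  0.2 62.4]
84 [0.542 0.258 0.107] ((543.109619140625, 262.93780517578125), (64.31885528564453, 47.631919860839844), 68.98204040527344)
228 [0.555 0.223 0.012] ((566.442138671875, 240.1267547607422), (108.2540512084961, 181.3484649658203), 66.06938934326172)
```

Request:
jog_arm(increments=[0, 0, 0, 0, 0, 30, 50, 0, 0, 0, 0, 0, 55, 50, 0, 0, 0, 0, 0, 62, 50, 0, 0, 0, 0, 0, 62, 50, 0, 0, 0, 0, 0, 62, 10, 0, 0, 0, 0, 0, 62, 10, 0, 0, 0, 0, 0, 62, 10, 0, 0, 0, 0, 0, 62, 10])

```text
t: 11.3
tcp_pos: [0.6412, 0.2387, 0.0201]
ee_rot: [0.482, 3.103, 0.002]
contact_force: [-0.7, -0.2, 6.0]
opening: 0.235
finger_force: 61.0
```

```bash
cat >> kin.py <<'E'
def lie(O,M,gx=.099,gz=.020,lift=0):
    h=np.array([np.cos(M),np.sin(M),0]); up=np.array([0,0,1.]); c,s=np.cos(np.deg2rad(74.4)),np.sin(np.deg2rad(74.4))
    xf=c*h+s*up; zf=-s*h+c*up
    o=np.array([O[0],O[1],.0578+lift]); p=o+gx*xf+gz*zf
    return p,-zf,xf,np.cross(zf,xf)
E
python3 - <<'E'
from kin import *
L,r,ro=fit(); q0=ctrl.get_obs()["joint_pos"]
for O in((.72,.2),(.72,.17)):
 for Md in(-45,-60,-75):
  p,tz,xf,yf=lie(O,np.deg2rad(Md),lift=.08)
  print(O,Md,p.round(3),ik(p,Rm(tz,ydir=yf),L,q0,8)[:2])
  plan(p,Rm(tz,ydir=yf))
  tz=-xf; p=lie(O,np.deg2rad(Md),gx=.1,gz=.006)[0]
  print(" regrasp",[ik(p,Rm(tz,ydir=s*yf),L,q0,8)[:1] for s in(1,-1)])
E
```

```text
(0.72, 0.2) -45 [0.725 0.195 0.239] [(array([-0.41,  0.71, -0.47,  1.7 ,  1.59,  1.59, -0.78]), np.float64(1.73)), (array([-0.66,  0.68, -0.12,  1.7 ,  1.46,  1.41, -0.79]), np.float64(1.79))]
t 11.3 tcp [0.6412 0.2387 0.0201] q [ 0.09  0.81 -0.76  1.61  0.64  0.99  0.38] z [ 0.002  0.001 -1.   ] y [0.304 0.953 0.001] F [-0.7 -0.2  6. ] op 20.1 ff 61.0
ROW [ 17.8 -72.8  23.3] [ -93.7  -16.1 -218.3]
 regrasp [[(array([ 0.2 ,  0.87, -0.8 ,  1.16,  0.33,  1.41,  0.29]), np.float64(0.71))], [(array([-0.12,  0.77, -0.16,  1.16, -0.12,  1.36, -2.56]), np.float64(3.16))]]
(0.72, 0.2) -60 [0.724 0.194 0.239] [(array([-0.53,  0.81, -0.33,  1.47,  1.39,  1.72, -0.76]), np.float64(1.73)), (array([-0.53,  0.81, -0.33,  1.47,  1.39,  1.72, -0.76]), np.float64(1.73))]
t 11.3 tcp [0.6412 0.2387 0.0201] q [ 0.09  0.81 -0.76  1.61  0.64  0.99  0.38] z [ 0.002  0.001 -1.   ] y [0.304 0.953 0.001] F [-0.7 -0.2  6. ] op 20.1 ff 61.0
ROW [ 27.5 -70.7  36. ] [ -92.6  -17.7 -218.3]
 regrasp [[(array([ 0.23,  0.82, -0.77,  1.25,  0.27,  1.3 ,  0.07]), np.float64(0.69))], [(array([ 0.44,  1.07, -1.35,  1.25,
[... 1630 characters left out ...]
1.26,  0.27,  1.3 ,  0.11]), np.float64(0.68))], [(array([ 0.49,  1.07, -1.37,  1.27,  0.78,  1.5 ,  2.94]), np.float64(2.75))]]
(0.72, 0.17) -75 [0.722 0.163 0.239] [(array([-0.55,  0.89, -0.23,  1.29,  1.24,  1.84, -0.74]), np.float64(1.77)), (array([-0.55,  0.89, -0.23,  1.29,  1.24,  1.84, -0.74]), np.float64(1.77))]
t 11.3 tcp [0.6412 0.2387 0.0201] q [ 0.09  0.81 -0.76  1.61  0.64  0.99  0.38] z [ 0.002  0.001 -1.   ] y [0.304 0.953 0.001] F [-0.7 -0.2  6. ] op 20.1 ff 61.0
ROW [ 37.1 -67.7  48.7] [-100.2  -47.5 -218.3]
 regrasp [[(array([ 0.29,  0.75, -0.73,  1.35,  0.21,  1.19, -0.11]), np.float64(0.76))], [(array([ 0.54,  1.03, -1.36,  1.35,  0.75,  1.39,  2.71]), np.float64(2.5))]]
```

Request:
jog_arm(increments=[0, 0, 0, 0, 0, -50, 10, 0, 0, 0, 0, 0, -100, 10, 3, -7.9, 4, -10, -2, -140, 10, 6.1, -15.7, 8, -20, -4, -170, 10, 9.2, -23.6, 12, -31, -6, -200, 10, 12.2, -31.4, 16, -41, -8, -218, 10, 15.3, -39.3, 20, -51, -10, -218, 10, 18.3, -47.1, 24, -62, -12, -218, 10])

```text
t: 12.3
tcp_pos: [0.6956, 0.2085, 0.2372]
ee_rot: [0.86, 2.158, -0.545]
contact_force: [-0.4, -0.6, -1.4]
opening: 0.239
finger_force: 60.2
```

```bash
python3 - <<'E'
from kin import *
p,tz,xf,yf=lie((.72,.2),np.deg2rad(-60),lift=.06)
plan(p,Rm(tz,ydir=yf))
L,r,ro=fit();print(L.round(3),r)
E
```

```text
t 12.3 tcp [0.6956 0.2085 0.2372] q [-0.37  0.59 -0.48  1.59  1.15  1.42 -0.42] z [ 0.478 -0.604 -0.638] y [ 0.72   0.685 -0.11 ] F [-0.4 -0.6 -1.4] op 20.4 ff 60.2
ROW [  9.1 -23.4  12. ] [-5.9 12.  34.3]
[ 0.263 -0.004 -0.042  0.517 -0.005 -0.001  0.477  0.001 -0.001  0.326] [0.0063 0.001  0.0008 0.0009 0.0009 0.001  0.004  0.0044 0.0032 0.0029
 0.0029 0.0029 0.0029 0.0029 0.0029 0.0023]
```

Request:
jog_arm(increments=[3, -7.8, 4, -2, 4, 12, 10, 6, -15.6, 8, -4, 8, 23, 10, 9, -23.4, 12, -6, 12, 30, 10, 9, -23.4, 12, -6, 12, 30, 10, 9, -23.4, 12, -6, 12, 30, 10])

```text
t: 12.92
tcp_pos: [0.7219, 0.1957, 0.2212]
ee_rot: [0.953, 1.659, -0.72]
contact_force: [-0.1, 0.3, -0.6]
opening: 0.237
finger_force: 60.3
```

```bash
python3 - <<'E'
from kin import *
for l in(.02,-.001):
  p,tz,xf,yf=lie((.72,.2),np.deg2rad(-60),lift=l)
  plan(p,Rm(tz,ydir=yf)); print(p)
im,W,K,R,t=cam("side"); cv2.imwrite("pics/s3.png",cv2.resize(im[60:260,130:400],None,fx=2.5,fy=2.5))
E
```

```text
t 12.93 tcp [0.7219 0.1957 0.2212] q [-0.55  0.81 -0.3   1.49  1.37  1.69 -0.77] z [ 0.483 -0.831 -0.275] y [ 0.864  0.503 -0.002] F [-0.1  0.3 -0.6] op 20.2 ff 60.3
ROW [ 0.2 -0.4  0.1] [40.2  0.6 14.3]
[0.72367991 0.19362622 0.17853149]
t 12.93 tcp [0.7219 0.1957 0.2212] q [-0.55  0.81 -0.3   1.49  1.37  1.69 -0.77] z [ 0.483 -0.831 -0.275] y [ 0.864  0.503 -0.002] F [-0.1  0.3 -0.6] op 20.2 ff 60.3
ROW [ 0.2 -0.4  0.1] [60.4  0.7 20.1]
[0.72367991 0.19362622 0.15753149]
```

View pics/s3.png

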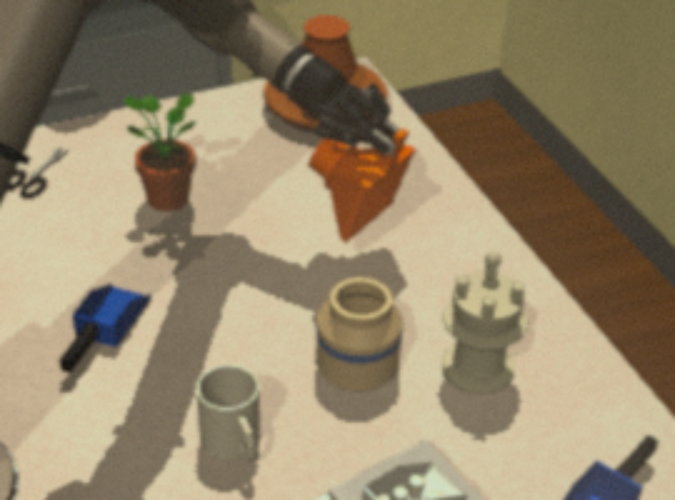

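The side crop shows the funnel held clear of the bench at (360,180), with the spout still too high. My lie angle had the wrong sign: it needs a tilt of 105.6°, not 74.4°.

```bash
sed -i 's/74\.4/105.6/g' kin.py; python3 - <<'E'
from kin import *
L,r,ro=fit(); q0=ctrl.get_obs()["joint_pos"]
for O in((.72,.2),(.72,.15)):
 for Md in(-45,-60,-75):
  for l in(.03,0):
   p,tz,xf,yf=lie(O,np.deg2rad(Md),lift=l)
   print(O,Md,l,p.round(3),ik(p,Rm(tz,ydir=yf),L,q0,6)[:1])
   if l:plan(p,Rm(tz,ydir=yf))
  tz=-xf; p=lie(O,np.deg2rad(Md),gx=.1,gz=.006)[0]
  print(" regrasp",p.round(3),[ik(p,Rm(tz,ydir=s*yf),L,q0,8)[:1] for s in(1,-1)])
E
```

```text
(0.72, 0.2) -45 0.03 [0.688 0.232 0.178] [(array([-0.74,  1.04, -0.12,  1.66,  1.72,  1.92, -1.1 ]), np.float64(0.66))]
t 12.97 tcp [0.7221 0.1953 0.2222] q [-0.55  0.8  -0.3   1.49  1.37  1.69 -0.77] z [ 0.483 -0.831 -0.275] y [0.865 0.502 0.   ] F [ 0.8 -0.1 -1.7] op 20.0 ff 60.3
ROW [-15.  -31.4  -0.1] [ 56.3 -11.2 -35.3]
(0.72, 0.2) -45 0 [0.688 0.232 0.148] [(array([-0.75,  1.09, -0.12,  1.64,  1.71,  1.92, -1.13]), np.float64(0.69))]
 regrasp [0.697 0.223 0.153] [[(array([-0.01,  0.65, -0.72,  1.51,  0.75,  1.17, -0.15]), np.float64(1.24))], [(array([-0.57,  0.58,  0.13,  1.51,  0.22,  0.97, -2.94]), np.float64(2.6))]]
(0.72, 0.2) -60 0.03 [0.697 0.24  0.178] [(array([-0.76,  1.13, -0.07,  1.4 ,  1.54,  2.  , -0.94]), np.float64(0.6))]
t 12.97 tcp [0.7221 0.1953 0.2222] q [-0.55  0.8  -0.3   1.49  1.37  1.69 -0.77] z [ 0.483 -0.831 -0.275] y [0.865 0.502 0.   ] F [ 0.8 -0.1 -1.7] op 20.0 ff 60.3
ROW [  0.2 -31.5  -0. ] [ 56.8   0.7 -36.8]
(0.72, 0.2) -60 0 [0.697 0.24  0.148] [(array([-0.76,  1.18, -0.07,  1.38,  1.54,  2.  , -0.97]), np.float64(0.64))]
 regrasp [0.704 0.228 0.
[... 2007 characters left out ...]
  0.67,  0.51,  1.48, -0.05,  1.01, -2.94]), np.float64(2.81))]]
(0.72, 0.15) -75 0.03 [0.708 0.194 0.178] [(array([-0.79,  1.21,  0.13,  1.22,  1.31,  2.  , -0.82]), np.float64(0.76))]
t 12.97 tcp [0.7221 0.1953 0.2222] q [-0.55  0.8  -0.3   1.49  1.37  1.69 -0.77] z [ 0.483 -0.831 -0.275] y [0.865 0.502 0.   ] F [ 0.8 -0.1 -1.7] op 20.0 ff 60.3
ROW [ 15.3 -31.4   0. ] [ 44.4 -12.6   6.3]
(0.72, 0.15) -75 0 [0.708 0.194 0.148] [(array([-0.79,  1.26,  0.12,  1.2 ,  1.3 ,  2.  , -0.85]), np.float64(0.79))]
 regrasp [0.712 0.182 0.153] [[(array([-0.02,  0.71, -0.65,  1.39,  0.69,  1.32, -0.54]), np.float64(1.04))], [(array([-0.93,  0.87,  0.92,  1.39, -0.42,  1.16, -2.94]), np.float64(3.14))]]
```

```bash
cat >> kin.py <<'E'
def graspR(Rf,al,s=1):
    "tool z = -sin(al) xf - cos(al) zf, tool y = s*yf"
    a=np.deg2rad(al); return Rm(-np.sin(a)*Rf[:,0]-np.cos(a)*Rf[:,2],ydir=s*Rf[:,1])
def funnelR(M,tilt):
    "tilt 0 = mouth down, 105.6 lying on side, 180 = upright; M deg"
    m=np.deg2rad(M); h=np.array([np.cos(m),np.sin(m),0]); up=np.array([0,0,1.]); t=np.deg2rad(tilt)
    x=np.cos(t)*h+np.sin(t)*up; z=-np.sin(t)*h+np.cos(t)*up
    return np.stack([x,np.cross(z,x),z],1)
E
python3 - <<'E'
from kin import *
L,r,ro=fit(); q=ctrl.get_obs()["joint_pos"]
O=np.array([.64,.25,0]); M=-60
Rf=funnelR(M,0)
p=O+Rf@[.099,0,.0205]; print("down",p.round(3)); s=ik(p,graspR(Rf,0),L,q,3)[:1]; print(s); plan(p+[0,0,.12],graspR(Rf,0)); plan(p,graspR(Rf,0))
for al in(30,40):
  pa=O+Rf@[.100,0,.0215]; s=ik(pa,graspR(Rf,al),L,s[0][0],3)[:1]; print("al",al,s)
  for MM in(-60,-75):
   for O2 in((.70,.2),(.72,.17)):
    Rl=funnelR(MM,105.6); pl=np.r_[O2,.0578]+Rl@[.1,0,.0215]
    print("lie",al,MM,O2,pl.round(3),ik(pl,graspR(Rl,al),L,s[0][0],3)[:1],"wrist",(pl-.326*graspR(Rl,al)[:,2]).round(2))
    print("  regr",ik(np.r_[O2,.0578]+Rl@[.1,0,.006],graspR(Rl,90),L,s[0][0],3)[:1])
E
```

```text
down [0.69  0.164 0.02 ]
[(array([ 0.24,  0.86, -0.83,  1.55,  0.7 ,  1.05, -0.26]), np.float64(1.43))]
t 12.97 tcp [0.7221 0.1953 0.2222] q [-0.55  0.8  -0.3   1.49  1.37  1.69 -0.77] z [ 0.483 -0.831 -0.275] y [0.865 0.502 0.   ] F [ 0.8 -0.1 -1.7] op 20.0 ff 60.3
ROW [ 0.1 74.1  0.1] [ 75.7 -43.8  32.6]
t 12.97 tcp [0.7221 0.1953 0.2222] q [-0.55  0.8  -0.3   1.49  1.37  1.69 -0.77] z [ 0.483 -0.831 -0.275] y [0.865 0.502 0.   ] F [ 0.8 -0.1 -1.7] op 20.0 ff 60.3
ROW [ 0.1 74.1  0.1] [191.1 -43.8  65.5]
al 30 [(array([ 0.49,  1.1 , -1.05,  1.37,  0.4 ,  1.2 ,  0.08]), np.float64(0.65))]
lie 30 -60 (0.7, 0.2) [0.676 0.241 0.148] [(array([-0.47,  0.96, -0.57,  1.5 ,  1.49,  1.91, -0.93]), np.float64(1.97))] wrist [0.52 0.51 0.23]
  regr [(array([ 0.06,  0.73, -0.89,  1.48,  0.84,  1.33, -0.46]), np.float64(0.93))]
lie 30 -60 (0.72, 0.17) [0.696 0.211 0.148] [(array([-0.42,  0.96, -0.57,  1.52,  1.53,  1.88, -0.92]), np.float64(1.95))] wrist [0.54 0.48 0.23]
  regr [(array([ 0.1 ,  0.73, -0.88,  1.46,  0.85,  1.32, -0.41]), np.float64(0.88))]
lie 30 -75 (0.7, 0.2) [0.688 0.246 0.148]
[... 729 characters left out ...]
.09))]
lie 40 -60 (0.72, 0.17) [0.696 0.211 0.148] [(array([-0.32,  0.91, -0.68,  1.53,  1.47,  1.8 , -0.87]), np.float64(1.92))] wrist [0.55 0.47 0.28]
  regr [(array([ 0.11,  0.74, -0.9 ,  1.46,  0.86,  1.33, -0.42]), np.float64(1.04))]
lie 40 -75 (0.7, 0.2) [0.688 0.246 0.148] [(array([-0.46,  1.  , -0.56,  1.25,  1.27,  1.94, -0.89]), np.float64(1.94))] wrist [0.61 0.53 0.28]
  regr [(array([ 0.01,  0.77, -0.85,  1.39,  0.81,  1.41, -0.67]), np.float64(1.21))]
lie 40 -75 (0.72, 0.17) [0.708 0.216 0.148] [(array([-0.41,  0.99, -0.56,  1.27,  1.3 ,  1.91, -0.87]), np.float64(1.91))] wrist [0.63 0.5  0.28]
  regr [(array([ 0.05,  0.77, -0.84,  1.37,  0.81,  1.4 , -0.62]), np.float64(1.16))]
```

Request:
jog_arm(increments=[0, 10.6, 0, 10, -6, 5, 10, 0, 21.2, 0, 20, -12, 10, 10, 0, 31.8, 0, 30, -19, 14, 10, 0, 42.4, 0, 40, -25, 18, 10, 0, 53, 0, 50, -31, 23, 10, 0, 63.6, 0, 60, -38, 28, 10, 0, 74.1, 0, 75, -44, 33, 10, 0, 74.1, 0, 120, -44, 45, 10])

```text
t: 13.98
tcp_pos: [0.6954, 0.1555, 0.0979]
ee_rot: [1.579, 2.704, 0.005]
contact_force: [0.5, -0.3, -2.1]
opening: 0.236
finger_force: 60.2
```

Request:
jog_arm(increments=[0, 0, 0, 0, 0, 0, 10, 0, 0, 0, 0, 0, 0, 10, 0, 0, 0, 0, 0, 0, 10])

```text
t: 14.35
tcp_pos: [0.6898, 0.1664, 0.0962]
ee_rot: [1.562, 2.722, 0.002]
contact_force: [0.2, -0.2, -0.2]
opening: 0.236
finger_force: 60.2
```

```bash
python3 - <<'E'
from kin import *
O=np.array([.64,.25,0]); Rf=funnelR(-60,0)
plan(O+Rf@[.099,0,.0205],graspR(Rf,0))
E
```

```text
t 14.35 tcp [0.6898 0.1664 0.0962] q [ 0.16  0.73 -0.71  1.51  0.51  1.1  -0.13] z [ 0.003 -0.    -1.   ] y [0.863 0.504 0.003] F [ 0.2 -0.2 -0.2] op 20.2 ff 60.2
ROW [0.2 0.1 0.3] [-1.5 -1.6 75.7]
```

Request:
jog_arm(increments=[0, 0, 0, 0, 0, 45, 10, 0, 0, 0, 0, 0, 70, 10, 0, 0, 0, 0, 0, 75.5, 10, 0, 0, 0, 0, 0, 75.5, 10, 0, 0, 0, 0, 0, 75.5, 50, 0, 0, 0, 0, 0, 75.5, 50, 0, 0, 0, 0, 0, 75.5, 50, 0, 0, 0, 0, 0, 50, 50])

```text
t: 15.35
tcp_pos: [0.6872, 0.1635, 0.0416]
ee_rot: [-1.565, -2.72, 0.008]
contact_force: [-0.8, -0.1, -0.3]
opening: 0.586
finger_force: 0.0
```

Request:
jog_arm(increments=[0, 10, 0, 0, 0, -15, 50, 0, 20, 0, 0, 0, -15, 50, 0, 30, 0, 0, 0, -15, 50, 0, 40, 0, 0, 0, -15, 50, 0, 40, 0, 0, 0, -15, 50, 0, 40, 0, 0, 0, -15, 50])

```text
t: 16.1
tcp_pos: [0.6887, 0.166, 0.0601]
ee_rot: [-1.245, -2.169, -0.452]
contact_force: [1.1, 1.1, 0.5]
opening: 0.584
finger_force: 0.0
```

```bash
python3 - <<'E'
from kin import *
O=np.array([.64,.25,0]); Rf=funnelR(-60,0)
plan(O+Rf@[.100,0,.0225],graspR(Rf,40))
p,W,K,R,t=cam("side"); hsv=cv2.cvtColor(p,cv2.COLOR_BGR2HSV)
m=(hsv[...,0]<16)&(hsv[...,1]>150)&(np.abs(W[...,0]-.66)<.15)&(np.abs(W[...,1]-.22)<.15)
for lo,hi in((.1,.13),(.003,.02)):
    k=m&(W[...,2]>lo)&(W[...,2]<hi); print(k.sum(),np.median(W[k],0).round(3),cv2.minAreaRect((W[k][:,:2]*1000).astype(np.float32)))
cv2.imwrite("pics/s4.png",cv2.resize(p[60:260,130:400],None,fx=2.5,fy=2.5))
E
```

```text
t 16.1 tcp [0.6887 0.166  0.0601] q [ 0.46  1.08 -0.94  1.29  0.14  1.28  0.25] z [-0.323  0.554 -0.767] y [0.864 0.504 0.001] F [1.1 1.1 0.5] op 49.9 ff 0.0
ROW [-0.1  0.1  0.2] [-26.3  -0.2  27. ]
0 [nan nan nan] ((0.0, 0.0), (0.0, 0.0), 0.0)
197 [0.619 0.192 0.012] ((628.059814453125, 196.3446044921875), (91.35877227783203, 165.63157653808594), 76.57745361328125)
  return _methods._mean(a, axis=axis, dtype=dtype,
  ret = um.true_divide(
```

View pics/s4.png

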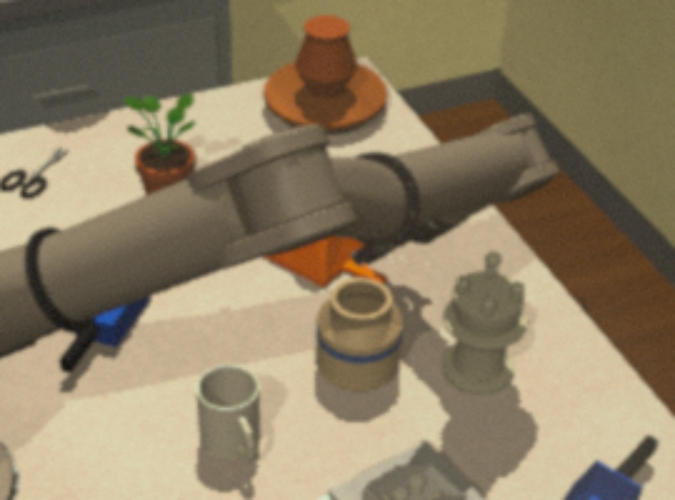

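The side crop shows the funnel mouth down with its handle at (365,270) pointing past the jar, and the arm clear of everything. Now I grip at 40°.

Request:
jog_arm(increments=[0, 0, 0, -13, 0, 13, 50, 0, 0, 0, -26, 0, 27, 50, 0, 0, 0, -26, 0, 27, 50, 0, 0, 0, -26, 0, 27, 50, 0, 0, 0, -26, 0, 27, 10, 0, 0, 0, -26, 0, 27, 10, 0, 0, 0, -26, 0, 27, 10, 0, 0, 0, -26, 0, 27, 10])

```text
t: 17.15
tcp_pos: [0.6907, 0.162, 0.0215]
ee_rot: [-1.247, -2.166, -0.453]
contact_force: [-0.2, -1.7, 4.5]
opening: 0.234
finger_force: 59.1
```

```bash
python3 - <<'E'
from kin import *
o=ctrl.get_obs(); plan(None,None)
Rl=funnelR(-60,105.6)
plan([.64,.25,.2],graspR(funnelR(-60,60),40))
p=np.r_[.72,.12,.0578]+Rl@[.1,0,.0225]; print(p)
plan(p+[0,0,.05],graspR(Rl,40))
E
```

```text
t 17.15 tcp [0.6907 0.162  0.0215] q [ 0.45  1.12 -0.92  1.29  0.16  1.25  0.27] z [-0.323  0.555 -0.767] y [ 0.865  0.502 -0.   ] F [-0.2 -1.7  4.5] op 20.0 ff 59.1
t 17.15 tcp [0.6907 0.162  0.0215] q [ 0.45  1.12 -0.92  1.29  0.16  1.25  0.27] z [-0.323  0.555 -0.767] y [ 0.865  0.502 -0.   ] F [-0.2 -1.7  4.5] op 20.0 ff 59.1
ROW [ -0.1 -60.    0.1] [192.5   0.3 -71.6]
[0.69571843 0.16205691 0.14806556]
t 17.15 tcp [0.6907 0.162  0.0215] q [ 0.45  1.12 -0.92  1.29  0.16  1.25  0.27] z [-0.323  0.555 -0.767] y [ 0.865  0.502 -0.   ] F [-0.2 -1.7  4.5] op 20.0 ff 59.1
ROW [   0.  -105.6    0.2] [ 111.5    4.3 -136.9]
```

Request:
jog_arm(increments=[0, 0, 0, 32, 0, -38, 10, 0, -10.5, 0, 64, 1, -77, 10, 0, -21, 0, 96, 2, -115, 10, 0, -31.5, 0, 111, 3, -137, 10, 0, -42, 0, 111, 4, -137, 10, 0, -52.5, 0, 111, 4, -137, 10, 0, -63, 0, 111, 4, -137, 10, 0, -73.5, 0, 111, 4, -137, 10])

```text
t: 18.15
tcp_pos: [0.6947, 0.1625, 0.1975]
ee_rot: [1.296, 2.256, -0.394]
contact_force: [-0.9, -0.1, -2.1]
opening: 0.233
finger_force: 58.8
```

Request:
jog_arm(increments=[0, -10.5, 0, 0, 0, 0, 10, 0, -21, 0, 0, 0, 0, 10, 0, -32, 0, 0, 0, 0, 10, 0, -32, 0, 0, 0, 0, 10, 0, -32, 0, 0, 0, 0, 10, 0, -32, 0, 0, 0, 0, 10])

```text
t: 18.9
tcp_pos: [0.6964, 0.1601, 0.1989]
ee_rot: [1.033, 1.785, -0.662]
contact_force: [-0.3, -0.8, -1.1]
opening: 0.234
finger_force: 58.9
```

```bash
python3 - <<'E'
from kin import *
Rl=funnelR(-60,105.6)
p=np.r_[.72,.12,.0578]+Rl@[.1,0,.0225]
plan(p+[0,0,.003],graspR(Rl,40))
im,W,K,R,t=cam("side"); cv2.imwrite("pics/s5.png",cv2.resize(im[60:260,130:400],None,fx=2.5,fy=2.5))
hsv=cv2.cvtColor(im,cv2.COLOR_BGR2HSV)
m=(hsv[...,0]<16)&(hsv[...,1]>150)&(np.abs(W[...,0]-.7)<.13)&(np.abs(W[...,1]-.16)<.15)
print(m.sum(),np.nanpercentile(W[m],[2,98],axis=0).round(3))
E
```

```text
t 18.9 tcp [0.6964 0.1601 0.1989] q [-0.44  0.73 -0.38  1.61  1.3   1.59 -0.8 ] z [ 0.455 -0.788 -0.415] y [0.866 0.5   0.002] F [-0.3 -0.8 -1.1] op 20.0 ff 58.9
ROW [ 0.  -0.1 -0.1] [44.4  0.3 18. ]
1074 [[0.648 0.086 0.044]
 [0.768 0.199 0.21 ]]
```

View pics/s5.png

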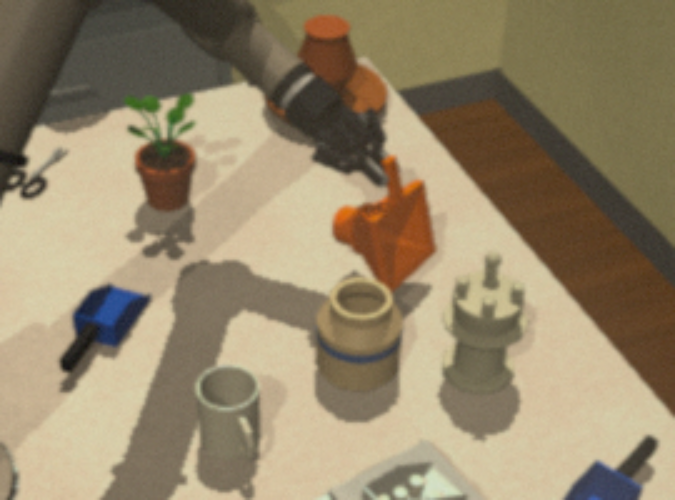

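The side crop shows the funnel hanging on its side at (390,230), handle up at (390,170) and spout at (345,225). I lower it and release.

Request:
jog_arm(increments=[0, 0, 0, 20, 0, 8, 10, 0, 0, 0, 35, 0, 14, 10, 0, 0, 0, 42, 0, 17, 10, 0, 0, 0, 46, 0, 18.5, 10, 0, 0, 0, 46, 0, 18.5, 10, 0, 0, 0, 46, 0, 18.5, 50, 0, 0, 0, 46, 0, 18.5, 50, 0, 0, 0, 46, 0, 18.5, 50])

```text
t: 19.95
tcp_pos: [0.6939, 0.1633, 0.1463]
ee_rot: [1.027, 1.788, -0.665]
contact_force: [0.5, -0.3, 0.2]
opening: 0.587
finger_force: 0.0
```

Request:
jog_arm(increments=[0, 0, 0, 0, 0, -40, 50, 0, 0, 0, 0, 0, -80, 50, 0, 0, 0, -30, 0, -120, 50, 0, 0, 0, -60, 0, -130, 50, 0, 0, 0, -60, 0, -130, 50, 0, 0, 0, -60, 0, -130, 50])

```text
t: 20.7
tcp_pos: [0.6471, 0.2438, 0.2547]
ee_rot: [1.027, 1.788, -0.665]
contact_force: [0.0, -0.4, 0.2]
opening: 0.589
finger_force: 0.0
```

```bash
python3 - <<'E'
from kin import *
plan(None,None)
for n in("side","top"):
  im,W,K,R,t=cam(n); cv2.imwrite(f"pics/{n}6.png",im)
  hsv=cv2.cvtColor(im,cv2.COLOR_BGR2HSV)
  m=(hsv[...,0]<16)&(hsv[...,1]>150)&(np.abs(W[...,0]-.7)<.13)&(np.abs(W[...,1]-.16)<.15)
  print(n,m.sum(),np.nanpercentile(W[m],[2,98],axis=0).round(3))
  for lo,hi in((.12,.18),(.13,.16),(.16,.19)):
    k=m&(W[...,2]>lo)&(W[...,2]<hi)
    if k.sum()>4: print(k.sum(),np.median(W[k],0).round(3),np.round(cv2.minAreaRect((W[k][:,:2]*1000).astype(np.float32))[0],1),cv2.minAreaRect((W[k][:,:2]*1000).astype(np.float32))[1:])
# expected handle points
Rl=funnelR(-60,105.6); O=np.r_[.72,.12,.0578]
for q in([.126,0,.006],[.095,0,.006],[.06,0,.006],[0,0,.115]): print(q,(O+Rl@q).round(3))
E
```

```text
t 20.7 tcp [0.6471 0.2438 0.2547] q [-0.56  0.69 -0.42  1.54  1.23  1.74 -0.76] z [ 0.456 -0.788 -0.414] y [ 0.865  0.502 -0.003] F [ 0.  -0.4  0.2] op 50.3 ff 0.0
side 933 [[ 0.644  0.101 -0.   ]
 [ 0.765  0.204  0.163]]
69 [0.695 0.144 0.147] [694.8 143.2] ((35.03628158569336, 22.751205444335938), 48.12480926513672)
34 [0.696 0.143 0.145] [700.3 141.8] ((19.10753631591797, 17.348188400268555), 8.755350112915039)
22 [0.692 0.15  0.172] [693.6 151.6] ((24.152265548706055, 9.916633605957031), 49.25635528564453)
top 1226 [[0.647 0.094 0.002]
 [0.765 0.218 0.172]]
85 [0.698 0.148 0.152] [690.5 145.1] ((92.16230010986328, 30.12624740600586), 29.6479549407959)
30 [0.699 0.145 0.144] [700.9 149.7] ((21.379688262939453, 19.018966674804688), 30.06235694885254)
39 [0.697 0.154 0.175] [696.8 156.3] ((20.360559463500977, 17.052722930908203), 27.06592559814453)
[0.126, 0, 0.006] [0.7   0.154 0.178]
[0.095, 0, 0.006] [0.704 0.147 0.148]
[0.06, 0, 0.006] [0.709 0.139 0.114]
[0, 0, 0.115] [0.665 0.216 0.027]
```

```bash
python3 - <<'E'
from kin import *
Rl=funnelR(-60,105.6); O=np.r_[.717,.1205,.0578]
for g in(.19,.095):
  p=O+Rl@[g,0,.006]; print(p.round(4)); plan(p,graspR(Rl,90))
E
```

```text
[0.6886 0.1698 0.2392]
t 20.8 tcp [0.647  0.2437 0.2541] q [-0.56  0.69 -0.42  1.54  1.23  1.74 -0.76] z [ 0.456 -0.788 -0.414] y [ 0.865  0.502 -0.004] F [-0.1 -1.3 -0.6] op 50.3 ff 0.0
ROW [-0.1 50.   0.3] [-21.5  -1.2  83.4]
[0.7013 0.1476 0.1477]
t 20.8 tcp [0.647  0.2437 0.2541] q [-0.56  0.69 -0.42  1.54  1.23  1.74 -0.76] z [ 0.456 -0.788 -0.414] y [ 0.865  0.502 -0.004] F [-0.1 -1.3 -0.6] op 50.3 ff 0.0
ROW [-0.1 50.   0.3] [ 51.2  -0.9 144.5]
```

Request:
jog_arm(increments=[0, 10, 0, -20, 0, 0, 50, 0, 20, 0, -30, 0, 10, 50, 0, 30, 0, -35, 0, 30, 50, 0, 40, 0, -30, -1, 55, 50, 0, 50, 0, -21, -1, 83, 50, 0, 50, 0, -21, -1, 83, 50, 0, 50, 0, -21, -1, 83, 50])

```text
t: 21.68
tcp_pos: [0.6883, 0.1704, 0.2391]
ee_rot: [1.448, 2.515, -0.202]
contact_force: [-0.0, 0.7, -0.4]
opening: 0.587
finger_force: 0.0
```

```bash
python3 - <<'E'
from kin import *
Rl=funnelR(-60,105.6); O=np.r_[.717,.1205,.0578]
p=O+Rl@[.095,0,.006]; plan(p,graspR(Rl,90))
E
```

```text
t 21.68 tcp [0.6883 0.1704 0.2391] q [-0.    0.55 -0.64  1.44  0.61  1.32 -0.22] z [ 0.131 -0.233 -0.964] y [ 0.865  0.502 -0.004] F [-0.   0.7 -0.4] op 50.1 ff 0.0
ROW [-0.2 -0.1  0.2] [-0.9  0.2 95.1]
```

Request:
jog_arm(increments=[0, 0, 0, -1, 0, 45, 50, 0, 0, 0, -1, 0, 80, 50, 0, 0, 0, -1, 0, 95, 50, 0, 0, 0, -1, 0, 95, 50, 0, 0, 0, -1, 0, 95, 10, 0, 0, 0, -1, 0, 95, 10, 0, 0, 0, -1, 0, 95, 10, 0, 0, 0, -1, 0, 95, 10])

```text
t: 22.68
tcp_pos: [0.7025, 0.1495, 0.1511]
ee_rot: [1.446, 2.513, -0.195]
contact_force: [-1.8, 1.9, 5.6]
opening: 0.251
finger_force: 59.4
```

```bash
python3 - <<'E'
from kin import *
L,r,ro=fit(); q=ctrl.get_obs()["joint_pos"]
J=np.array([.597,.0055,.202])
for M in(-50,-60,-70):
  Rf=funnelR(M,180); R=graspR(Rf,90)
  for l in(.10,.0):
    p=J+[0,0,l]+Rf@[.095,0,.006]
    s=ik(p,R,L,q,4)[:1]; print(M,l,p.round(3),s,"wr",(p-.326*R[:,2]).round(2))
    plan(p,R)
E
```

```text
-50 0.1 [0.536 0.078 0.296] [(array([-0.47,  0.51, -0.47,  2.17,  1.51,  1.85, -1.09]), np.float64(1.6))] wr [0.33 0.33 0.3 ]
t 22.68 tcp [0.7025 0.1495 0.1511] q [ 0.01  0.63 -0.6   1.51  0.67  1.17 -0.26] z [ 0.136 -0.231 -0.964] y [0.864 0.503 0.001] F [-1.8  1.9  5.6] op 21.5 ff 59.4
ROW [ -8.3 -74.3  -6.4] [ -17.4 -179.5 -145.8]
-50 0.0 [0.536 0.078 0.196] [(array([-0.53,  0.72, -0.4 ,  2.16,  1.51,  1.86, -1.3 ]), np.float64(1.74))] wr [0.33 0.33 0.2 ]
t 22.68 tcp [0.7025 0.1495 0.1511] q [ 0.01  0.63 -0.6   1.51  0.67  1.17 -0.26] z [ 0.136 -0.231 -0.964] y [0.864 0.503 0.001] F [-1.8  1.9  5.6] op 21.5 ff 59.4
ROW [ -8.3 -74.3  -6.4] [   9.3 -179.7  -49.4]
-60 0.1 [0.55  0.088 0.296] [(array([-0.5 ,  0.58, -0.42,  2.01,  1.41,  1.93, -1.05]), np.float64(1.51))] wr [0.39 0.37 0.3 ]
t 22.68 tcp [0.7025 0.1495 0.1511] q [ 0.01  0.63 -0.6   1.51  0.67  1.17 -0.26] z [ 0.136 -0.231 -0.964] y [0.864 0.503 0.001] F [-1.8  1.9  5.6] op 21.5 ff 59.4
ROW [  0.2 -74.5   0.1] [ -16.1 -163.  -146.1]
-60 0.0 [0.55  0.088 0.196] [(array([-0.62,  0.76, -0.26,  2.  ,  1.36,  1.84, -1.23]), np
[... 220 characters left out ...]
.1] [  10.7 -163.2  -49.8]
-70 0.1 [0.565 0.095 0.296] [(array([-0.56,  0.65, -0.3 ,  1.84,  1.31,  1.98, -1.  ]), np.float64(1.46))] wr [0.45 0.4  0.3 ]
t 22.68 tcp [0.7025 0.1495 0.1511] q [ 0.01  0.63 -0.6   1.51  0.67  1.17 -0.26] z [ 0.136 -0.231 -0.964] y [0.864 0.503 0.001] F [-1.8  1.9  5.6] op 21.5 ff 59.4
ROW [  8.8 -74.3   6.6] [ -17.5 -146.5 -145.7]
-70 0.0 [0.565 0.095 0.196] [(array([-0.65,  0.82, -0.18,  1.83,  1.24,  1.88, -1.15]), np.float64(1.54))] wr [0.45 0.4  0.2 ]
t 22.68 tcp [0.7025 0.1495 0.1511] q [ 0.01  0.63 -0.6   1.51  0.67  1.17 -0.26] z [ 0.136 -0.231 -0.964] y [0.864 0.503 0.001] F [-1.8  1.9  5.6] op 21.5 ff 59.4
ROW [  8.8 -74.3   6.6] [   9.2 -146.7  -49.4]
```

Request:
jog_arm(increments=[0, 0, 0, -12, 0, -45, 10, 0, 0, 0, -27, 0, -100, 10, -1.2, -10.6, -0.9, -42, -5, -155, 10, -2.4, -21.2, -1.8, -55, -25, -205, 10, -3.6, -31.8, -2.7, -55, -60, -205, 10, -4.8, -42.4, -3.6, -55, -95, -205, 10, -6, -53, -4.5, -50, -130, -200, 10, -7.1, -63.6, -5.4, -40, -160, -190, 10])

```text
t: 23.68
tcp_pos: [0.5563, 0.0784, 0.3442]
ee_rot: [0.787, 1.614, -0.635]
contact_force: [0.3, -0.1, -2.2]
opening: 0.249
finger_force: 59.2
```

Request:
jog_arm(increments=[0, -5.5, 0, 0, 0, 0, 10, 0, -11, 0, 0, 0, 0, 10, 0, -11, 0, 0, 0, 0, 10, 0, -11, 0, 0, 0, 0, 10])

```text
t: 24.18
tcp_pos: [0.5578, 0.0787, 0.3436]
ee_rot: [0.708, 1.446, -0.691]
contact_force: [0.9, 0.5, -1.5]
opening: 0.245
finger_force: 59.2
```

```bash
python3 - <<'E'
from kin import *
J=np.array([.597,.0055,.202]); Rf=funnelR(-50,180)
plan(J+[0,0,.1]+Rf@[.097,0,.006],graspR(Rf,90))
for n in("side","top"):
  im,W,K,R,t=cam(n); cv2.imwrite(f"pics/{n}7.png",im); np.savez(f"{n}7.npz",p=im,W=W,K=K,R=R,t=t)
E
```

```text
t 24.18 tcp [0.5578 0.0787 0.3436] q [-0.44  0.45 -0.46  2.11  1.53  1.84 -0.98] z [ 0.624 -0.782  0.004] y [0.782 0.624 0.013] F [ 0.9  0.5 -1.5] op 20.9 ff 59.2
ROW [-1.4  0.2 -0.7] [ 47.3 -18.  -15.5]
```

View pics/side7.png

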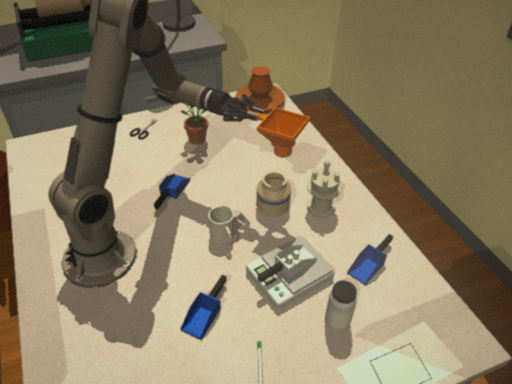

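The side view shows the funnel upright in the gripper at (283,128), above and behind the jar at (273,195). I measure its held pose before inserting.

```bash
cat > meas.py <<'E'
from kin import *
def funnel(n,O0,rec=None):
    if rec is None: im,W,K,R,t=cam(n)
    else:
        d=np.load(rec); im,W=d["p"],d["W"]
    hsv=cv2.cvtColor(im,cv2.COLOR_BGR2HSV)
    m=(hsv[...,0]<18)&(hsv[...,1]>140)&(np.abs(W[...,0]-O0[0])<.12)&(np.abs(W[...,1]-O0[1])<.12)&(W[...,2]>O0[2]-.13)&(W[...,2]<O0[2]+.02)
    P=W[m]; k=P[:,2]>O0[2]-.014
    rim=P[k]
    # plane fit
    A=np.c_[rim[:,:2]-O0[:2],np.ones(len(rim))]
    w=np.ones(len(rim),bool)
    for _ in range(4):
        c=np.linalg.lstsq(A[w],rim[w,2],rcond=None)[0]; r=rim[:,2]-A@c; w=np.abs(r)<.006
    # handle out: keep within 75 mm of expected
    h=rim[np.linalg.norm(rim[:,:2]-O0[:2],axis=1)<.1]
    print(n,m.sum(),k.sum(),"plane",c.round(3),"rect",cv2.minAreaRect((rim[:,:2]*1000).astype(np.float32)))
    sp=P[P[:,2]<O0[2]-.08]
    if len(sp)>5: print("  low part",len(sp),np.percentile(sp,[5,50,95],axis=0).round(3))
E
python3 - <<'E'
from meas import *
o=ctrl.get_obs(); Rt=Ro.from_rotvec(o["ee_rot"]).as_matrix()
O0=o["tcp_pos"]+Rt@[-.006,0,.097]; print(O0.round(4),"x tool",Rt[:,0].round(3))
for n in("top","side"): funnel(n,O0,n+"7.npz")
E
```

```text
[0.6181 0.0027 0.3507] x tool [ 0.014  0.006 -1.   ]
top 2722 735 plane [ 0.024 -0.018  0.349] rect ((597.1510620117188, 29.8994140625), (119.55248260498047, 186.0869903564453), 38.15766906738281)
  low part 57 [[ 0.63  -0.019  0.242]
 [ 0.643  0.002  0.255]
 [ 0.646  0.024  0.269]]
side 1519 416 plane [ 0.016 -0.014  0.344] rect ((596.5259399414062, 25.619186401367188), (128.62973022460938, 183.90573120117188), 38.899906158447266)
  low part 114 [[ 0.591 -0.031  0.234]
 [ 0.606 -0.024  0.249]
 [ 0.629 -0.004  0.269]]
```

```bash
python3 - <<'E'
from kin import *
o=ctrl.get_obs(); Rt=Ro.from_rotvec(o["ee_rot"]).as_matrix()
d=Rt.T@(np.array([.6175,.0038,.350])-o["tcp_pos"]); print(d.round(4)); np.save("d.npy",d)
Rf=funnelR(-51.4,180); R=graspR(Rf,90)@Ro.from_rotvec([0,np.deg2rad(1.2),0]).as_matrix(); np.save("Rins.npy",R)
for z in(.300,.203): plan(np.array([.5971,.0057,z])-R@d,R)
E
```

```text
[-0.0053  0.0002  0.0957]
t 24.27 tcp [0.5578 0.0786 0.3442] q [-0.44  0.45 -0.46  2.11  1.53  1.84 -0.98] z [ 0.623 -0.782  0.004] y [0.782 0.623 0.014] F [ 0.5  0.7 -1.2] op 21.2 ff 59.2
ROW [-0.   1.5 -0.8] [ 47.3 -15.6 -14.5]
t 24.27 tcp [0.5578 0.0786 0.3442] q [-0.44  0.45 -0.46  2.11  1.53  1.84 -0.98] z [ 0.623 -0.782  0.004] y [0.782 0.623 0.014] F [ 0.5  0.7 -1.2] op 21.2 ff 59.2
ROW [-0.   1.5 -0.8] [144.3 -17.  -15. ]
```

Request:
jog_arm(increments=[0, 1.5, -0.8, 25, -8, -7, 10, 0, 1.5, -0.8, 50, -15.5, -14.5, 10, 0, 1.5, -0.8, 75, -16, -15, 10, 0, 1.5, -0.8, 90, -16.2, -14.7, 10, 0, 1.5, -0.8, 90, -16.2, -14.7, 10, 0, 1.5, -0.8, 90, -16.2, -14.7, 10])

```text
t: 25.02
tcp_pos: [0.5372, 0.0804, 0.254]
ee_rot: [0.709, 1.474, -0.695]
contact_force: [0.1, -0.3, -1.0]
opening: 0.246
finger_force: 59.1
```

```bash
python3 - <<'E'
from meas import *
o=ctrl.get_obs(); Rt=Ro.from_rotvec(o["ee_rot"]).as_matrix()
d=np.load("d.npy"); R=np.load("Rins.npy"); O0=o["tcp_pos"]+Rt@d; print(O0.round(4))
for n in("top","side"): funnel(n,O0)
plan(np.array([.5971,.0057,.202])-R@d,R)
E
```

```text
[0.5971 0.0056 0.2574]
top 2274 614 plane [-0.001 -0.006  0.256] rect ((576.0859375, 32.07537841796875), (119.10889434814453, 185.02044677734375), 38.170440673828125)
  low part 57 [[ 0.602 -0.019  0.145]
 [ 0.619  0.003  0.16 ]
 [ 0.623  0.03   0.175]]
side 1405 411 plane [-0.013 -0.005  0.252] rect ((574.2899169921875, 29.46222686767578), (128.8683624267578, 191.39854431152344), 39.08685302734375)
  low part 106 [[ 0.568 -0.027  0.141]
 [ 0.584 -0.021  0.155]
 [ 0.608 -0.002  0.169]]
t 25.12 tcp [0.5371 0.0804 0.2541] q [-0.48  0.6  -0.46  2.16  1.49  1.86 -1.18] z [ 0.624 -0.781 -0.021] y [0.782 0.624 0.   ] F [ 0.5  0.1 -0.6] op 21.5 ff 59.1
ROW [-0.  0. -0.] [55.4  0.1  1.1]
```

Request:
jog_arm(increments=[0, 0, 0, 15, 0, 0.5, 10, 0, 0, 0, 27, 0, 0.7, 10, 0, 0, 0, 37, 0, 1, 10, 0, 0, 0, 45, 0, 1, 10, 0, 0, 0, 51, 0, 1, 10, 0, 0, 0, 54, 0, 1, 10, 0, 0, 0, 54, 0, 1, 10])

```text
t: 26.0
tcp_pos: [0.5367, 0.0804, 0.1995]
ee_rot: [0.708, 1.473, -0.696]
contact_force: [-0.9, 0.4, -0.3]
opening: 0.246
finger_force: 59.3
```

```bash
python3 - <<'E'
from meas import *
plan(None,None)
o=ctrl.get_obs(); Rt=Ro.from_rotvec(o["ee_rot"]).as_matrix()
O0=o["tcp_pos"]+Rt@np.load("d.npy"); print(O0.round(4))
for n in("top","side"): funnel(n,O0)
E
```

```text
t 26.0 tcp [0.5367 0.0804 0.1995] q [-0.49  0.72 -0.44  2.15  1.5   1.87 -1.29] z [ 0.624 -0.781 -0.02 ] y [ 0.782  0.624 -0.002] F [-0.9  0.4 -0.3] op 21.0 ff 59.3
[0.5967 0.0056 0.203 ]
top 2065 558 plane [ 0.001 -0.005  0.202] rect ((575.8195190429688, 32.015159606933594), (119.72801971435547, 184.99295043945312), 38.53483200073242)
  low part 55 [[ 0.548 -0.019  0.085]
 [ 0.617  0.005  0.1  ]
 [ 0.623  0.032  0.119]]
side 1262 389 plane [-0.011 -0.008  0.197] rect ((571.0553588867188, 29.917320251464844), (125.61152648925781, 193.46815490722656), 38.85728454589844)
  low part 7 [[ 0.565 -0.029  0.12 ]
 [ 0.581 -0.019  0.123]
 [ 0.616  0.02   0.123]]
```

Request:
jog_arm(increments=[0, 0, 0, 1, 0, 0, 10, 0, 0, 0, 1, 0, 0, 10, 0, 0, 0, 1, 0, 0, 50, 0, 0, 0, 1, 0, 0, 50, 0, 0, 0, 1, 0, 0, 50, 0, 0, 0, 1, 0, -20, 50, 0, 0, 0, 1, 0, -60, 50, 0, 0, 0, 1, 0, -100, 50])

```text
t: 27.1
tcp_pos: [0.473, 0.1601, 0.1999]
ee_rot: [0.708, 1.476, -0.696]
contact_force: [-0.3, -0.2, 0.1]
opening: 0.587
finger_force: 0.0
```

Request:
jog_arm(increments=[0, 0, 0, -50, 0, -10, 50, 0, 5, 0, -100, 0, -20, 50, 0, 15, 0, -130, 0, -20, 50, 0, 25, 0, -150, 0, -20, 50, 0, 25, 0, -150, 0, -20, 50, 0, 25, 0, -150, 0, -20, 50])

```text
t: 27.85
tcp_pos: [0.4632, 0.1722, 0.3502]
ee_rot: [0.897, 1.871, -0.562]
contact_force: [0.4, -0.3, -0.5]
opening: 0.585
finger_force: 0.0
```

```bash
python3 - <<'E'
from meas import *
for n in("top","side"): funnel(n,np.array([.597,.0057,.202]))
im,W,K,R,t=cam("top"); hsv=cv2.cvtColor(im,cv2.COLOR_BGR2HSV); Z=W[...,2]
s=np.zeros(Z.shape,bool); s[135:225,305:390]=1
for lo in(.052,.058,.066): k=s&(Z>lo)&(Z<.12); print(k.sum(),cv2.minAreaRect((W[k][:,:2]*1000).astype(np.float32)))
L,r,ro=fit(); q=ctrl.get_obs()["joint_pos"]
a=np.deg2rad(14.6); x=np.array([np.cos(a),np.sin(a),0])
H=np.array([.5427,-.2762,.044])-.09*x+[0,0,.028]
print("handle",H)
for al in(0,20,35):   # tool leaning: z = cos al down + sin al toward nose
  b=np.deg2rad(al); tz=np.array([0,0,-1])*np.cos(b)+x*np.sin(b); y=np.cross([0,0,1],x)
  for sg in(1,-1):
    R=Rm(tz,ydir=sg*y); sol=ik(H,R,L,q,5)[:1]; print(al,sg,sol); 
    plan(H+[0,0,.15],R)
E
```

```text
top 2062 578 plane [-0.009 -0.001  0.201] rect ((576.1622314453125, 31.227432250976562), (119.83319091796875, 185.2403106689453), 38.47158432006836)
  low part 49 [[ 0.555 -0.029  0.088]
 [ 0.618  0.002  0.102]
 [ 0.622  0.029  0.12 ]]
side 1297 432 plane [-0.011  0.005  0.197] rect ((575.0160522460938, 26.42437744140625), (128.52517700195312, 184.5101776123047), 38.38333511352539)
  low part 8 [[ 0.558 -0.027  0.118]
 [ 0.571 -0.013  0.121]
 [ 0.619  0.012  0.122]]
679 ((502.8139343261719, -292.2287902832031), (193.737060546875, 79.75798034667969), 13.96055793762207)
610 ((498.8601379394531, -287.32098388671875), (188.43106079101562, 68.32466125488281), 13.960559844970703)
423 ((490.75567626953125, -289.6758117675781), (171.6468963623047, 68.25759887695312), 14.49311637878418)
handle [ 0.45560617 -0.29888624  0.072     ]
0 1 [(array([ 1.29,  0.61, -1.03,  1.95,  0.64,  0.96,  1.77]), np.float64(3.26))]
t 28.0 tcp [0.4635 0.1721 0.3487] q [-0.5   0.23 -0.61  1.99  1.06  1.68 -0.76] z [ 0.559 -0.702 -0.441] y [ 0.781  0.625 -0.006] F [-0.3  0.3  0.2] op 50.1 ff 0.0
ROW [-36.8  56.1 -5
[... 804 characters left out ...]
41] y [ 0.781  0.625 -0.006] F [-0.3  0.3  0.2] op 50.1 ff 0.0
ROW [ 45.1  52.9 112.8] [ -44.7 -299.8  382.2]
35 1 [(array([ 0.58,  0.41,  0.26,  2.21, -1.32,  0.65, -2.51]), np.float64(3.44))]
t 28.0 tcp [0.4635 0.1721 0.3487] q [-0.5   0.23 -0.61  1.99  1.06  1.68 -0.76] z [ 0.559 -0.702 -0.441] y [ 0.781  0.625 -0.006] F [-0.3  0.3  0.2] op 50.1 ff 0.0
ROW [-50.7  25.4 -43.1] [ -44.7 -299.8  382.2]
35 -1 [(array([ 1.75,  0.67, -1.19,  2.2 ,  0.35,  0.31, -0.86]), np.float64(2.84))]
t 28.0 tcp [0.4635 0.1721 0.3487] q [-0.5   0.23 -0.61  1.99  1.06  1.68 -0.76] z [ 0.559 -0.702 -0.441] y [ 0.781  0.625 -0.006] F [-0.3  0.3  0.2] op 50.1 ff 0.0
ROW [ 30.7  61.5 120.6] [ -44.7 -299.8  382.2]
```

```bash
python3 - <<'E'
from kin import *
L,r,ro=fit(); q=ctrl.get_obs()["joint_pos"]
a=np.deg2rad(14.3); x=np.array([np.cos(a),np.sin(a),0]); y=np.cross([0,0,1],x)
H=np.array([.4556,-.2995,.30]); R=Rm([0,0,-1],ydir=-y)
plan(H,R)
qg=ik(np.array([.4556,-.2995,.072]),R,L,q,6)[0][0]; print("grasp",qg)
# tipping feasibility: scoop frame nose at N, yaw psi, tilt th
for psi in(-20,0,14,40,70):
  for th in(0,55):
    u=np.array([np.cos(np.deg2rad(psi)),np.sin(np.deg2rad(psi)),0]); t=np.deg2rad(th)
    sx=np.cos(t)*u-np.sin(t)*np.array([0,0,1]); sz=np.sin(t)*u+np.cos(t)*np.array([0,0,1]); sy=np.cross(sz,sx)
    N=np.array([.597,.0057,.225])-.02*u
    p=N+sx*(-.145)+sz*.022
    s=ik(p,Rm(-sz,ydir=-sy),L,qg,3)[:1]; print(psi,th,p.round(3),s)
E
```

```text
t 28.0 tcp [0.4635 0.1721 0.3487] q [-0.5   0.23 -0.61  1.99  1.06  1.68 -0.76] z [ 0.559 -0.702 -0.441] y [ 0.781  0.625 -0.006] F [-0.3  0.3  0.2] op 50.1 ff 0.0
ROW [ 62.5  40.7 100.8] [-114.9 -300.6  348.2]
grasp [ 0.67  0.43 -0.2   1.94  0.12  0.78 -0.92]
-20 0 [0.442 0.062 0.247] [(array([ 0.27,  0.05, -0.52,  1.99,  0.03,  1.11, -2.18]), np.float64(1.45))]
-20 55 [0.517 0.035 0.356] []
0 0 [0.432 0.006 0.247] [(array([ 0.37,  0.02, -0.48,  2.02,  0.01,  1.11, -1.69]), np.float64(1.03))]
0 55 [0.512 0.006 0.356] []
14 0 [ 0.437 -0.034  0.247] [(array([ 0.42,  0.03, -0.44,  2.01,  0.01,  1.11, -1.36]), np.float64(0.77))]
14 55 [ 0.514 -0.015  0.356] []
40 0 [ 0.471 -0.1    0.247] [(array([ 0.49,  0.11, -0.4 ,  1.92,  0.05,  1.12, -0.8 ]), np.float64(0.55))]
40 55 [ 0.532 -0.049  0.356] [(array([-0.54,  0.67,  0.56,  1.3 ,  0.28,  2.  , -0.81]), np.float64(2.01))]
70 0 [ 0.541 -0.149  0.247] [(array([ 0.57,  0.26, -0.45,  1.75,  0.12,  1.16, -0.27]), np.float64(0.84))]
70 55 [ 0.568 -0.074  0.356] [(array([-0.13,  0.48, -0.27,  1.48,  0.81,  1.89, -0.79]), np.float64(1.61))]
```

Request:
jog_arm(increments=[5, 3.3, 8, -9, -24, 28, 50, 10, 6.5, 16.1, -18, -48, 56, 50, 15, 9.8, 24.2, -28, -72, 84, 50, 20, 13, 32.3, -37, -96, 111, 50, 25, 16.3, 40.3, -46, -120, 139, 50, 30, 19.5, 48.4, -55, -144, 167, 50, 35, 22.8, 56.4, -64, -168, 195, 50, 40, 26, 64.5, -74, -192, 223, 50])

```text
t: 29.0
tcp_pos: [0.4588, -0.1303, 0.3171]
ee_rot: [2.454, 1.17, -0.277]
contact_force: [1.2, -0.3, -0.5]
opening: 0.583
finger_force: 0.0
```

```bash
python3 - <<'E'
from kin import *
L,r,ro=fit(); q=ctrl.get_obs()["joint_pos"]
a=np.deg2rad(14.3); x=np.array([np.cos(a),np.sin(a),0]); y=np.cross([0,0,1],x)
for al in(0,15,25):
  b=np.deg2rad(al); R=Rm(np.array([0,0,-1])*np.cos(b)+x*np.sin(b),ydir=-y)
  plan([.4556,-.2995,.16],R)
  qg=ik(np.array([.4556,-.2995,.072]),R,L,q,4)[0][0]; print(al,"grasp",qg)
  for psi in(60,75,90):
   for th in(0,30,60):
    u=np.array([np.cos(np.deg2rad(psi)),np.sin(np.deg2rad(psi)),0]); t=np.deg2rad(th)
    sx=np.cos(t)*u-np.sin(t)*np.array([0,0,1]); sz=np.sin(t)*u+np.cos(t)*np.array([0,0,1]); sy=np.cross(sz,sx)
    N=np.array([.597,.0057,.225])-.02*u
    p=N+sx*(-.145)+sz*.022
    s=ik(p,Rm(-sz*np.cos(b)+sx*np.sin(b),ydir=-sy),L,qg,2)[:1]; print(psi,th,p.round(3),s)
E
```

```text
t 29.0 tcp [ 0.4588 -0.1303  0.3171] q [ 0.05  0.03 -0.17  1.91  0.48  1.29 -0.96] z [-0.004 -0.44  -0.898] y [ 0.778 -0.566  0.274] F [ 1.2 -0.3 -0.5] op 49.8 ff 0.0
ROW [22.2 14.5 36. ] [-65.8  50.1 215.5]
0 grasp [ 0.57  0.43 -0.08  1.94  0.05  0.77 -0.86]
60 0 [ 0.514 -0.137  0.247] [(array([ 0.43,  0.2 , -0.29,  1.81,  0.06,  1.14, -0.4 ]), np.float64(0.69))]
60 30 [ 0.53  -0.111  0.317] [(array([ 0.09,  0.32, -0.26,  1.59,  0.47,  1.59, -0.77]), np.float64(1.12))]
60 60 [ 0.56  -0.058  0.362] [(array([-0.3 ,  0.57, -0.02,  1.38,  0.7 ,  2.  , -0.83]), np.float64(1.74))]
75 0 [ 0.554 -0.154  0.247] [(array([ 0.47,  0.28, -0.33,  1.71,  0.1 ,  1.16, -0.15]), np.float64(0.9))]
75 30 [ 0.562 -0.124  0.317] [(array([ 0.1 ,  0.31, -0.28,  1.61,  0.56,  1.49, -0.56]), np.float64(1.12))]
75 60 [ 0.578 -0.065  0.362] [(array([-0.27,  0.5 , -0.14,  1.5 ,  0.85,  1.87, -0.73]), np.float64(1.66))]
90 0 [ 0.597 -0.159  0.247] [(array([ 0.49,  0.36, -0.38,  1.61,  0.14,  1.2 ,  0.07]), np.float64(1.13))]
90 30 [ 0.597 -0.129  0.317] [(array([ 0.11,  0.3 , -0.3 ,  1.62,  0.62,  1.37, -0.34]),
[... 1885 characters left out ...]
-0.37,  1.43,  0.54,  1.8 , -0.85]), np.float64(2.23))]
75 0 [ 0.554 -0.154  0.247] [(array([ 0.88,  0.36, -0.58,  1.71, -0.26,  1.17,  0.18]), np.float64(0.99))]
75 30 [ 0.562 -0.124  0.317] [(array([ 0.52,  0.25, -0.52,  1.61,  0.22,  1.33, -0.3 ]), np.float64(1.4))]
75 60 [ 0.578 -0.065  0.362] [(array([ 0.07,  0.36, -0.42,  1.49,  0.64,  1.7 , -0.66]), np.float64(2.13))]
90 0 [ 0.597 -0.159  0.247] [(array([ 0.8 ,  0.5 , -0.58,  1.52, -0.16,  1.31,  0.31]), np.float64(1.28))]
90 30 [ 0.597 -0.129  0.317] [(array([ 0.5 ,  0.31, -0.51,  1.55,  0.24,  1.33, -0.05]), np.float64(1.44))]
90 60 [ 0.597 -0.068  0.362] [(array([ 0.12,  0.32, -0.49,  1.56,  0.71,  1.57, -0.47]), np.float64(2.02))]
```

Request:
jog_arm(increments=[5, 3.5, 9, -16, 12, 53, 50, 11, 7.2, 18, -32, 25, 107, 50, 16.5, 10.8, 27, -49, 37, 160, 50, 22.2, 14.5, 36, -66, 50, 215, 50, 22.2, 14.5, 36, -66, 50, 215, 50, 22.2, 14.5, 36, -66, 50, 215, 50, 22.2, 14.5, 36, -66, 50, 215, 50])

```text
t: 29.88
tcp_pos: [0.4578, -0.2971, 0.1629]
ee_rot: [3.112, 0.404, 0.003]
contact_force: [-0.1, 0.9, -0.1]
opening: 0.586
finger_force: 0.0
```

```bash
python3 - <<'E'
from kin import *
a=np.deg2rad(14.3); x=np.array([np.cos(a),np.sin(a),0]); y=np.cross([0,0,1],x)
plan([.4556,-.2995,.072],Rm([0,0,-1],ydir=-y))
E
```

```text
t 29.88 tcp [ 0.4578 -0.2971  0.1629] q [ 0.44  0.3   0.07  1.89 -0.02  0.96 -0.79] z [ 0.002 -0.003 -1.   ] y [ 0.255 -0.967  0.004] F [-0.1  0.9 -0.1] op 50.1 ff 0.0
ROW [ 0.2 -0.1  0.5] [-2.9  1.4 90.9]
```

Request:
jog_arm(increments=[0.2, 0, 0.5, -3, 1.4, 45, 50, 0.2, 0, 0.5, -3, 1.4, 80, 50, 0.2, 0, 0.5, -3, 1.4, 92, 50, 0.2, 0, 0.5, -3, 1.4, 92, 50, 0.2, 0, 0.5, -3, 1.4, 92, 8, 0.2, 0, 0.5, -3, 1.4, 92, 8, 0.2, 0, 0.5, -3, 1.4, 92, 8, 0.2, 0, 0.5, -3, 1.4, 92, 8])

```text
t: 30.88
tcp_pos: [0.4554, -0.302, 0.0724]
ee_rot: [3.117, 0.383, 0.006]
contact_force: [-1.1, 1.4, 6.6]
opening: 0.203
finger_force: 58.4
```

```bash
python3 - <<'E'
from kin import *
o=ctrl.get_obs(); np.savez("grasp.npz",p=o["tcp_pos"],r=o["ee_rot"])
psi=np.deg2rad(80); u=np.array([np.cos(psi),np.sin(psi),0]); up=np.array([0,0,1.]); sy=np.cross(up,u)
N=np.array([.597,.0057,.235])-.11*u   # nose short of the mouth
p=N-.145*u+.020*up; print(p.round(3)); plan(p,Rm(-up,ydir=-sy))
plan(o["tcp_pos"]+[0,0,.2],Ro.from_rotvec(o["ee_rot"]).as_matrix())
E
```

```text
[ 0.553 -0.245  0.255]
t 30.88 tcp [ 0.4554 -0.302   0.0724] q [ 0.45  0.42  0.07  1.96 -0.04  0.77 -0.78] z [ 0.004 -0.001 -1.   ] y [ 0.242 -0.97   0.002] F [-1.1  1.4  6.6] op 17.3 ff 58.4
ROW [  0.2  -0.1 -66. ] [ 108.8  -30.9 -182.3]
t 30.88 tcp [ 0.4554 -0.302   0.0724] q [ 0.45  0.42  0.07  1.96 -0.04  0.77 -0.78] z [ 0.004 -0.001 -1.   ] y [ 0.242 -0.97   0.002] F [-1.1  1.4  6.6] op 17.3 ff 58.4
ROW [0. 0. 0.] [   0.7    0.4 -200. ]
```

Request:
jog_arm(increments=[0, 0, 0, 0, 0, -6, 8, 0, 0, 0, 0, 0, -20, 8, 0, 0, 0, 0, 0, -45, 8, 0, 0, 0, 0, 0, -75, 8, 0, 0, -3, 5, -1, -108, 8, 0, 0, -8, 13, -4, -140, 8, 0, 0, -14, 24, -7, -165, 8, 0, 0, -21, 35, -10, -180, 8])

```text
t: 31.88
tcp_pos: [0.4859, -0.2837, 0.253]
ee_rot: [2.992, 0.95, 0.004]
contact_force: [0.0, 0.4, -2.8]
opening: 0.201
finger_force: 58.4
```

Request:
jog_arm(increments=[0, 0, -7, 16, 6, -2, 8, 0, 0, -14, 31, 11, -4, 8, 0, 0, -21, 44, 14, -4, 8, 0, 0, -28, 54, 14, -4, 8, 0, 0, -35, 62, 12, -4, 8, 0, 0, -41, 68, 10, -4, 8, 0, 0, -45, 72, 8, -4, 8, 0, 0, -45, 72, 8, -4, 8])

```text
t: 32.88
tcp_pos: [0.549, -0.2485, 0.2553]
ee_rot: [2.405, 2.019, 0.001]
contact_force: [-0.8, -0.4, -2.0]
opening: 0.195
finger_force: 58.3
```

```bash
python3 - <<'E'
from kin import *
psi=np.deg2rad(80); u=np.array([np.cos(psi),np.sin(psi),0]); up=np.array([0,0,1.]); sy=np.cross(up,u)
for n in("top","side"):
  im,W,K,R,t=cam(n); cv2.imwrite(f"pics/{n}8.png",im); np.savez(f"{n}8.npz",p=im,W=W)
  k=(W[...,2]>.225)&(W[...,2]<.33)&(W[...,0]>.45)&(W[...,0]<.72)&(W[...,1]>-.29)&(W[...,1]<.03)
  hsv=cv2.cvtColor(im,cv2.COLOR_BGR2HSV); print(n,k.sum(),np.percentile(W[k],[1,50,99],axis=0).round(3))
p=np.array([.597,.0057,.235])-.255*u+.02*up
plan(p,Rm(-up,ydir=-sy))
E
```

```text
top 1509 [[ 0.503 -0.246  0.226]
 [ 0.562 -0.172  0.241]
 [ 0.602 -0.106  0.328]]
side 821 [[ 0.488 -0.286  0.226]
 [ 0.545 -0.257  0.286]
 [ 0.603 -0.107  0.33 ]]
t 32.98 tcp [ 0.5488 -0.2492  0.2552] q [ 0.46  0.31 -0.13  1.64  0.04  1.19  0.14] z [ 0.001 -0.001 -1.   ] y [ 0.985 -0.175  0.002] F [ 0.6  0.1 -2. ] op 17.2 ff 58.3
ROW [ 0.1  0.  -0.1] [4.4 3.2 0.2]
```

View pics/side8.png

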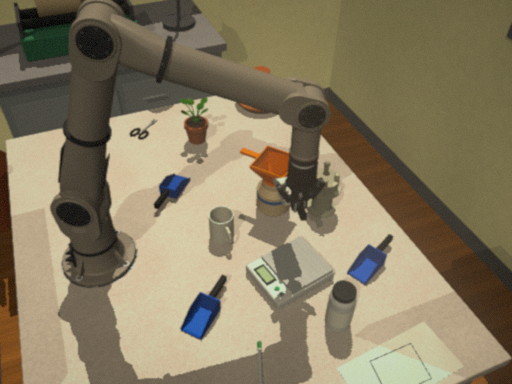

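This last side view shows the level scoop held near the jar, under the gripper at (300,195). The funnel is seated at (272,165) and the pan at (295,265) is empty. From here on I check numerically only.

Request:
jog_arm(increments=[0, 0, 0, 10, 1, 2, 8, 0, 0, 0, 27, 2, 4, 8, 0, 0, 0, 48, 3, 6, 8, 0, 0, 0, 67, 3, 8, 8, 0, 0, 0, 80, 3, 8, 8, 0, 0, 0, 87, 3, 8, 8, 0, 0, 0, 89, 3, 8, 8, 0, 0, 0, 89, 3, 8, 8])

```text
t: 33.98
tcp_pos: [0.5674, -0.1623, 0.2469]
ee_rot: [2.406, 2.018, 0.001]
contact_force: [-0.1, -0.3, -2.1]
opening: 0.202
finger_force: 58.3
```

Request:
jog_arm(increments=[0, -5, 0, 3, 0, -12, 8, 0, -10, 0, 6, 0, -25, 8, 0, -15, 0, 11, 0, -37, 8, 0, -20, 0, 16, 0, -48, 8, 0, -25, 0, 23, 0, -59, 8, 0, -30, 0, 31, 0, -69, 8, 0, -33, 0, 36, 0, -75, 8, 0, -35, 0, 39, 0, -79, 8])

```text
t: 34.98
tcp_pos: [0.5743, -0.1228, 0.3258]
ee_rot: [2.049, 1.719, -0.645]
contact_force: [-0.4, -0.4, -2.9]
opening: 0.204
finger_force: 58.4
```

```bash
cat > peb.py <<'E'
from kin import *
def state():
    o=ctrl.get_obs(); Rt=Ro.from_rotvec(o["ee_rot"]).as_matrix(); sx,sz=Rt[:,0],-Rt[:,2]
    N=o["tcp_pos"]+.145*sx-.0224*sz; B=o["tcp_pos"]+.09*sx-.028*sz
    print("t",round(o["t"],2),"nose",N.round(4),"tilt",np.rad2deg(np.arccos(sz[2])).round(1),"q",o["joint_pos"].round(2),"F",o["contact_force"].round(1))
    im,W,K,R,t=cam("top"); hsv=cv2.cvtColor(im,cv2.COLOR_BGR2HSV)
    q=(W-B)@np.stack([sx,np.cross(sz,sx),sz],1)
    inb=(np.abs(q[...,1])<.03)&(np.abs(q[...,0])<.055)&(q[...,2]>0.0)&(q[...,2]<.04)
    hi=inb&(q[...,2]>.012)
    print("in bowl px",inb.sum(),"above floor",hi.sum(),"bright",(inb&(hsv[...,2]>150)).sum(),"floor med",np.round(np.median(q[inb][:,2]),4) if inb.any() else 0)
    # histogram along x of above-floor
    print(np.histogram(q[hi][:,0],bins=np.arange(-.055,.06,.011))[0])
    return im,W,q
E
python3 - <<'E'
from peb import *
state()
E
```

```text
t 34.98 nose [ 0.5928 -0.0186  0.2242] tilt 35.0 q [-0.04  0.31 -0.17  1.61  0.62  1.49 -0.51] F [-0.4 -0.4 -2.9]
in bowl px 205 above floor 135 bright 0 floor med 0.0179
[ 9  0  0  9 23  9 28 19 33  5]
```

Request:
jog_arm(increments=[0, -3, 0, 1.4, 0, -7.6, 8, 0, -5, 0, 2.5, 0, -12.6, 8, 0, -7, 0, 4, 0, -17.5, 8, 0, -10, 0, 6, 0, -25, 8, 0, -12, 0, 8, 0, -29.7, 8, 0, -15, 0, 11, 0, -37, 8, 0, -17, 0, 13, 0, -41, 8, 0, -20, 0, 16.4, 0, -48.2, 8])

```text
t: 36.02
tcp_pos: [0.5812, -0.0832, 0.3564]
ee_rot: [1.806, 1.512, -0.941]
contact_force: [0.2, -0.5, -1.7]
opening: 0.197
finger_force: 58.6
```

```bash
python3 - <<'E'
from peb import *
state()
E
```

```text
t 36.02 nose [ 0.5928 -0.0197  0.2247] tilt 55.1 q [-0.22  0.42 -0.16  1.57  0.85  1.75 -0.67] F [ 0.2 -0.5 -1.7]
in bowl px 102 above floor 23 bright 0 floor med 0.0032
[23  0  0  0  0  0  0  0  0  0]
```

Request:
jog_arm(increments=[0, 0, 0, 0, 0, 0, 8, 0, 10, 0, -2, 0, 25.5, 8, 0, 20, 0, 1, 0, 51, 8, 0, 30, 0, 0, 0, 72, 8, 0, 40, 0, 4, 0, 93, 8, 0, 50, 0, 5, 0, 130, 8, 0, 55, 0, -10, 0, 165, 8, 0, 55, 0, -35, 0, 205, 8])

```text
t: 37.08
tcp_pos: [0.5464, -0.2725, 0.2671]
ee_rot: [2.41, 2.013, -0.001]
contact_force: [0.3, 0.0, -0.8]
opening: 0.199
finger_force: 58.4
```

Request:
jog_arm(increments=[0, 0, 0, -30, 0, 0, 8, 0, 0, 0, -30, 0, 0, 8, 0, 0, 0, -30, 0, 0, 8])

```text
t: 37.45
tcp_pos: [0.5435, -0.297, 0.2673]
ee_rot: [2.405, 2.019, 0.002]
contact_force: [0.2, 0.9, -0.2]
opening: 0.2
finger_force: 58.5
```

```bash
python3 - <<'E'
from peb import *
from meas import funnel
im,W,q=state()
funnel("top",np.array([.597,.0057,.202]))
g=np.load("grasp.npz"); plan(g["p"]+[0,0,.18],Ro.from_rotvec(g["r"]).as_matrix())
# look down the funnel bore
d=np.hypot(W[...,0]-.597,W[...,1]-.0057); hsv=cv2.cvtColor(im,cv2.COLOR_BGR2HSV)
k=(d<.05)&(W[...,2]<.20); print("nonorange in funnel",(k&(hsv[...,1]<100)).sum())
v,u=np.where((np.abs(W[...,0]-.597)<.06)&(np.abs(W[...,1]-.0057)<.06)); v0,u0=v.min(),u.min(); print(v0,u0,v.max(),u.max())
for r in range(v0,v.max()+1,3): print(' '.join(f"{int(W[r,c,2]*1000) if W[r,c,2]==W[r,c,2] else -1:4d}{'o' if hsv[r,c,1]>120 else '.'}" for c in range(u0,u.max()+1,3)))
E
```

```text
t 37.45 nose [ 0.5687 -0.1542  0.2449] tilt 0.1 q [ 0.51  0.33 -0.1   1.59  0.03  1.22  0.23] F [ 0.2  0.9 -0.2]
in bowl px 969 above floor 135 bright 0 floor med 0.0029
[71  7  4 10 11 12  9  5  4  2]
top 2068 584 plane [-0.006  0.003  0.201] rect ((576.1752319335938, 31.20294952392578), (119.57539367675781, 185.35231018066406), 38.083648681640625)
  low part 52 [[ 0.554 -0.026  0.087]
 [ 0.618  0.002  0.102]
 [ 0.623  0.03   0.12 ]]
t 37.55 tcp [ 0.5441 -0.2959  0.2673] q [ 0.51  0.33 -0.1   1.59  0.03  1.22  0.23] z [ 0.002 -0.    -1.   ] y [ 0.985 -0.171  0.002] F [ 0.8  0.1 -1.3] op 17.4 ff 58.5
ROW [-0.1  0.  66.1] [-21.2 -86.4  14.8]
nonorange in funnel 122
123 228 175 273
   2.    0.   -3.   -2.    2.  203o  188o  183o  174o  173o  182o  201o    0.    0.    8.    7.
   0.    1.    1.    4.  205o  189o  180o  170o  162o  164o  176o  186o  198o    0.    3.    0.
   0.    0.   -2.  197o  187o  177o  171o  162o  158o  158o  171o  176o  188o  203o    1.   -3.
  -2.  204o  188o  184o  178o  166o  156o  151o  148o  150o  163o  171o  182o  189o  199.    0.
 203o  190o  179o  173o  16
[... 616 characters left out ...]
129o  137o  150o  162o  178o
   2.  199o  182o  166o  153o  132o    6.   10.    8.   11.  130o  145o  157o  168o  183o  198o
 200o  199o  197o  177o  165o  142o  132o  133o  130o  133o  147o  158o  173o  187o  204o    3.
 202o  202o  200o  202o  176o  160o  149o  140o  140o  148o  163o  177o  203o   87o   -1.   -3.
 196o  197o   -3.   91o  190o  171o  158o  152o  156o  169o  179o  196o   88o   -4.    1.    2.
 196o    2.   -1.   37.  197o  184o  162o  165o  174o  186o  201o   87.   32.   -1.    3.   -3.
   2.    1.    0.    1.   17.  202o  180o  174o  184o  195o   64.   11.   -1.    0.   -1.    1.
   0.   -1.    0.    1.    4.    0.  202o  202o   16o    0.   -2.    0.   -3.    1.    2.    0.
```

Request:
jog_arm(increments=[0, 0, 9.4, -3, -12, 2, 8, 0, 0, 18.9, -6, -25, 4, 8, 0, 0, 28.3, -9, -37, 6, 8, 0, 0, 37.8, -12, -49, 8, 8, 0, 0, 47.2, -15, -62, 10, 8, 0, 0, 56.7, -18, -74, 12, 8, 0, 0, 66.1, -21, -86, 15, 8, 0, 0, 66.1, -21, -86, 15, 8])

```text
t: 38.55
tcp_pos: [0.4549, -0.3023, 0.252]
ee_rot: [3.118, 0.385, 0.001]
contact_force: [1.0, 1.0, -0.9]
opening: 0.202
finger_force: 58.5
```

Request:
jog_arm(increments=[0, 0, 0, 0, 0, 50, 8, 0, 0, 0, 0, 0, 100, 8, 0, 0, 0, 0, 0, 140, 8, 0, 0, 0, 0, 0, 140, 8, 0, 0, 0, 0, 0, 140, 8])

```text
t: 39.17
tcp_pos: [0.4573, -0.3036, 0.1136]
ee_rot: [3.116, 0.384, 0.006]
contact_force: [-0.7, 0.1, -1.8]
opening: 0.2
finger_force: 58.8
```

```bash
python3 - <<'E'
from kin import *
g=np.load("grasp.npz"); plan(g["p"],Ro.from_rotvec(g["r"]).as_matrix())
E
```

```text
t 39.17 tcp [ 0.4573 -0.3036  0.1136] q [ 0.45  0.36  0.07  1.92 -0.04  0.85 -0.79] z [ 0.004 -0.002 -1.   ] y [ 0.243 -0.97   0.003] F [-0.7  0.1 -1.8] op 17.1 ff 58.8
ROW [ 0. -0.  0.] [-1.6 -2.1 41.2]
```

Request:
jog_arm(increments=[0, 0, 0, -1.5, -2, 20, 8, 0, 0, 0, -1.5, -2, 34, 8, 0, 0, 0, -1.5, -2, 40, 8, 0, 0, 0, -1.5, -2, 41, 8, 0, 0, 0, -1.5, -2, 41, 8, 0, 0, 0, -1.5, -2, 41, 45, 0, 0, 0, -1.5, -2, 41, 45, 0, 0, 0, -1.5, -2, 41, 45])

```text
t: 40.17
tcp_pos: [0.4539, -0.3019, 0.0711]
ee_rot: [3.117, 0.381, 0.003]
contact_force: [0.7, 0.7, -0.9]
opening: 0.526
finger_force: 0.0
```

Request:
jog_arm(increments=[0, 0, 0, 0, 0, -30, 45, 0, 0, 0, 0, 0, -80, 45, 0, 0, 0, -40, 0, -130, 45, 0, 0, 0, -40, 0, -170, 45, 0, 0, 0, -40, 0, -170, 45, 0, 0, 0, -40, 0, -170, 45])

```text
t: 40.92
tcp_pos: [0.4144, -0.3109, 0.2403]
ee_rot: [3.118, 0.381, 0.001]
contact_force: [-0.3, -0.5, 0.2]
opening: 0.529
finger_force: 0.0
```

```bash
python3 - <<'E'
from meas import *
plan(None,None); funnel("top",np.array([.597,.0057,.202]))
im,W,K,R,t=cam("side"); im2,W2,*_=cam("top")
a=np.deg2rad(14.2); sx=np.array([np.cos(a),np.sin(a),0]); B=np.array([.5427,-.2762,.044])
for n,w in(("side",W),("top",W2)):
    q=(w-B)@np.stack([sx,np.cross([0,0,1],sx),[0,0,1]],1)
    s=(np.abs(q[...,0])<.05)&(np.abs(q[...,1])<.028)&(q[...,2]>-.004)&(q[...,2]<.02); P=q[s]
    c=np.linalg.lstsq(np.c_[P[:,:2],np.ones(len(P))],P[:,2],rcond=None)[0]; print(n,s.sum(),"floor plane",c.round(4))
    k=(np.abs(q[...,0]+.04)<.14)&(np.abs(q[...,1])<.07)&(q[...,2]>.012)&(q[...,2]<.06); r=cv2.minAreaRect((w[k][:,:2]*1000).astype(np.float32)); print(r)
# jar body, pebbles inside
Z=W2[...,2]; d=np.hypot(W2[...,0]-.597,W2[...,1]-.0055)
k=(d<.024)&(Z<.12); print("bore depths",np.percentile(Z[k],[5,50,95,100]).round(3))
E
```

```text
t 40.92 tcp [ 0.4144 -0.3109  0.2403] q [ 0.47  0.17  0.1   1.86 -0.02  1.11 -0.75] z [ 0.001  0.    -1.   ] y [ 0.241 -0.971  0.   ] F [-0.3 -0.5  0.2] op 45.2 ff 0.0
top 2082 598 plane [-0.007  0.002  0.202] rect ((576.070068359375, 31.360992431640625), (119.7502212524414, 184.89984130859375), 38.39300537109375)
  low part 51 [[ 0.555 -0.029  0.089]
 [ 0.617  0.002  0.103]
 [ 0.623  0.03   0.119]]
side 357 floor plane [0.003  0.1449 0.0017]
((497.69189453125, -293.66650390625), (193.08900451660156, 70.76191711425781), 16.09492301940918)
top 538 floor plane [-0.0012  0.0094  0.0029]
((500.6472473144531, -289.45526123046875), (193.89340209960938, 68.19304656982422), 15.718159675598145)
bore depths [0.004 0.009 0.028 0.03 ]
```

```bash
python3 - <<'E'
from kin import *
W0=np.load("top0.npz")["W"]; im,W,*_=cam("top")
d=((W[...,2]-W0[...,2]>.010)&(W[...,2]<.06)&(W0[...,2]<.05)&(W[...,0]>.2)).astype(np.uint8)
d=cv2.morphologyEx(d,cv2.MORPH_OPEN,np.ones((3,3),np.uint8))
n,l,st,c=cv2.connectedComponentsWithStats(d)
stray=[(c[i].round(),st[i,4],np.median(W[l==i],0).round(3)) for i in range(1,n)]
print(stray)
if not stray: print(ctrl.close_job())
E
```

```text
[(array([246., 150.]), np.int32(27), array([0.613, 0.019, 0.024])), (array([252., 150.]), np.int32(26), array([ 0.613, -0.001,  0.025]))]
```

The only new objects are pebbles lying inside the jar, seen through the bore, with no strays on the bench.

```bash
python3 -c "
from rig import ctrl
print(ctrl.close_job())"
```

```text
the job is handed in; nothing more can be done
None
```

I handed the job in at about 41 s; no verdict came back. At the last check the funnel was seated level in the jar, the scoop was empty and level on the pan, the bore was clear with pebbles visible on the jar floor (not counted to six), and there were none on the bench.

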